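# Set, lock and date-mark an oxygen charging regulator

## Task

Set the oxygen regulator on the white charging console: turn its square-headed adjusting screw clockwise until the black gauge needle lies over the red set hand, then run the brass jam nut below the head down tight against the regulator's neck without losing the setting. Then take the automatic centre punch (red cap) from the wooden rack, hold it upright over the middle of the red-ringed free field of the service plate and press it straight down until its spring snaps, and stand it back in its rack. Mark no other spot and leave the rest of the bench as it is.

Things in the scene. Friction and masses are not known exactly. Their poses are not given: they have to be found in the camera images.
- adjust_screw (a joint): Turn of the adjusting screw on top of the regulator, rad, growing clockwise seen from above, 0 to 3.7. The gauge needle moves 1.25 rad per rad of it. Stiff (0.15 Nm), stays where it is left; sinks 0.64 mm per rad.
- screw_head (a point): Centre of the screw's upright square steel head, 17 x 17 mm and 20 mm tall, turning with the screw; its x and y axes are square to the flats, z up. About 200 mm above the bench; below it a 20 mm diameter black thread and then the jam nut, whose top is always at least 9 mm below the underside of the head.
- jam_nut (a joint): Turn of the jam nut, rad, growing clockwise seen from above. At 5.0 it is tight on the neck, and stops dead; at lower values it stands 0.64 mm per rad above it. It turns by itself, not with the screw (0.05 Nm), and stays where it is left.
- nut_center (a point): Centre of the hexagonal brass jam nut on the screw's thread, 32 mm across flats (37 mm over corners), 12 mm tall, turning with the nut; x and -x point square to two opposite flats (the other flats follow every 60 degrees), z up. Held from above with the screw head, which ends 38 to 43 mm above this point, between the fingers.
- neck_top (a point): Centre of the top of the regulator's fixed neck, 165 mm above the bench, 25 mm diameter for 26 mm down; below it the spring case, 48 mm in diameter, and a 66 mm flange 52 mm below this point. The white console is 170 x 260 x 68 mm; its axes as at yaw 0: the 100 mm gauge lies face up in its top, 120 mm to -y of this neck.
- needle (a joint): Angle of the black gauge needle, rad, clockwise from the zero mark; moves with the screw.
- needle_tip (a point): Outer end of the black needle, 37 mm from the gauge centre; its x axis points outwards along the needle.
- set_hand (a joint): Angle of the red set hand, rad, clockwise from the zero mark: the setting wanted. It stays where it is.
- set_hand_tip (a point): Outer end of the red set hand, 37 mm from the gauge centre; its x axis points outwards along the hand.
- free_field (a point): Middle of the free field of the service plate: white disc 10 mm across in a red ring 15 mm across, on the plate's upper face 23 mm above the bench. The aluminium plate (70 x 36 mm) is clamped on a fixed dark steel block (85 x 65 x 20 mm); the three other fields, in a row to -x at 16 mm spacing, bear black marks already. Clamp strips stand 2 mm over the plate 20 mm to either side (y).
- punch_grip (a point): Centre of the knurled grip of the automatic centre punch, on its axis. Grip: round steel, 16 mm diameter, from 28 mm below to 28 mm above this point, red cap 10 mm more above it. Below the grip a brass collar 25 mm in diameter, 5 mm thick, its underside 33 mm below this point, then a 13 mm barrel down to 67 mm and a point ending 83 mm below this point. z runs up along the punch. About 0.2 kg.
- punch_point (a point): The very point of the punch, which slides up into the barrel.
- punch_tip (a joint): How far the point is pushed into the barrel, m: 0 at rest, 0.009 at its hard stop. The force rises to about 13 N over the first 4 mm and then falls away as the spring snaps through, down to about 5 N at the stop; the point springs out again when lifted.
- punch_shoulder (a point): Centre of the underside of the punch's brass collar, which rests on the rack.
- rack_hole0 (a point): Mouth of one hole of the wooden rack, on the rack's upper face 62 mm above the bench; hole 18 mm diameter, right through. The fixed rack is 130 (x) x 50 (y) x 62 mm. The centre punch hangs by its collar in one hole.
- rack_hole1 (a point): Mouth of the other hole, 74 mm from the first along the rack; one of the two holds the plain blue-handled pin punch (54 mm above the rack), which stays.
- bomb: Stainless bomb cylinder, 72 mm diameter, 138 mm tall, standing; origin at its foot. Bystander.
- bomb_cap: Aluminium ring, 76 mm diameter, 22 mm tall; origin at its underside. Bystander.
- pellet_jar: White jar with blue cap, 52 mm diameter, 85 mm tall; origin at its foot. Bystander.
- crucible: Small steel cup, 28 mm diameter, 18 mm tall; origin at its foot. Bystander.
- screwdriver: Screwdriver lying on the bench, 160 mm. Bystander.
- fuse_tray: Clear open tray, 100 x 75 x 30 mm. Bystander.
- gauge_block: Steel gauge block, 45 x 30 x 9 mm, lying. Bystander.
- pin_punch: Plain pin punch with blue handle 13 mm diameter, in the other hole of the rack; origin at its collar's underside. Bystander.
Not all that is in view belongs to the job. Of the things like the part that bears rack_hole0, leave any that is turquoise; of the rest the larger one is meant.

How it is judged (in metres and radians):
On the way, in this order (a step that is already met when the one before it is completed fails the run):
1. the black needle lies over the red set hand (within 0.15 rad) (angle between the x axis of needle_tip and the x axis of set_hand_tip, either way round below 0.15 rad), for 0.3 s.
2. the jam nut is tight on the neck (within 0.12 rad of its stop), the needle still on the set hand (value of joint jam_nut above 4.88 rad and angle between the x axis of needle_tip and the x axis of set_hand_tip, either way round below 0.15 rad), for 0.3 s.
3. the punch, upright (within 0.12 rad), is pressed on the free field, its point within 4 mm of the middle, until its spring has snapped (point in by over 7.5 mm) (value of joint punch_tip above 0.0075 m and horizontal distance between punch_point and free_field below 0.004 m and height (world z) of punch_point below 0.027 m and angle between punch_grip's own z axis and vertical below 0.12 rad), for 0.02 s.
At the end, for the whole second after the job is handed in: The needle lies within 0.15 rad of the set hand, the jam nut within 0.12 rad of its stop on the neck, and the centre punch hangs upright and still in a rack hole: collar down on the rack (within 4 mm), centred within 6 mm, tilt under 0.1 rad, its point sprung out (all of step 2 and (horizontal distance between punch_shoulder and rack_hole0 below 0.006 m or horizontal distance between punch_shoulder and rack_hole1 below 0.006 m) and height (world z) of punch_shoulder between 0.058 and 0.066 m and angle between punch_grip's own z axis and vertical below 0.1 rad and value of joint punch_tip below 0.002 m); the robot touches nothing.
It fails at once if the punch is snapped anywhere but on the free field (more than 6 mm from its middle) (value of joint punch_tip above 0.006 m and (horizontal distance between punch_point and free_field above 0.006 m or height (world z) of punch_point above 0.035 m)).
It fails at once if a bystander is moved by more than 25 mm (distance of any of bomb, bomb_cap, pellet_jar, crucible, screwdriver, fuse_tray, gauge_block, pin_punch from where it was at the start of the episode above 0.025 m).
It also fails if it takes over 72 s, if anything falls off the work surface, if the arm or the gripper's body presses on something with over 40 N, if the wrist force passes 120 N, or if a joint passes its speed limit or range.

## Robot

A 6-joint arm with a two-finger parallel gripper is mounted at the origin on the work surface. World frame = base frame: x ahead of the robot, y to its left, z up, the work surface at z = 0. Lengths are in mm, angles in rad, forces in N, time in s.
With the tool pointing down it reaches from about 300 to 775 mm from the base axis. Payload 14.6 kg.
Tool frame: the origin (TCP) lies between the finger pads; the fingertips stand 17 mm ahead of it and the grasp point (between the pads) lies 2 mm behind it; z points along the fingers, y is the direction in which the jaws open and shut (so a half turn about z gives the same grasp; the last joint's range is limited). The gripper opens to 94 mm and grips with 3 to 60 N. Pads are 16 mm wide; open, the fingers measure 119 mm over their backs; the gripper's body (75 mm by 177 mm) begins 78 mm behind the grasp point.
Start: joints at [1.183, 0.3, 1.521, -0, 1.321, -0.067], TCP at [173.426, 521.932, 222.446] pointing down, gripper open.
Joint ranges: [-3.03, 3.03], [-0.79, 2.21], [0.23, 2.52], [-1.04, 4.18], [0, 3.07], [-2.55, 2.55]. Speed limits (rad/s): [2.22, 2.22, 2.57, 3.14, 3.14, 3.14].

## Interface

Orientations are given as a rotation vector (axis times angle).
In Python, from bench import robot gives the robot as it stands. The module is installed in compiled form; this text tells all that it offers.
- The arm moves only by the tool servo_tool, never from a script. Its arguments are lists of equal length, an entry for each row: "dr": the turn, a rotation vector about the tool's x, y, z in rad, a list of three; "slide": the shift along the tool's x, y, z in m, a list of three; "gripper": the closure in counts, from 0 (fully open) to 255 (shut). In form: {"dr": [[ax, ay, az], ...], "slide": [[x, y, z], ...], "gripper": [gripper, ...]}. A call has 1 to 5 rows; each row is the pose to reach, as a shift and turn from the pose commanded when the call began, along the tool's axes at that moment; what a row does not reach only later rows make up. A row lasts 1/10 s, in which the tool goes at most 50 mm and 8.59 degrees, less where a joint would pass 70% of its speed; a pose out of reach is approached as far as the arm can. A call with a gripper value outside its range is refused whole. The fingers move at their own pace and stop on an object; "grip_force" is the grip in N (left out, the last holds). Time passes only in rows, so rows that repeat a pose let the fingers close. It gives the time, the measured TCP pose, the force and the opening at its end, in the units of the state.
- robot.get_obs(): the state, without advancing time (a new reading comes with each control period).
- robot.grab_frame(name): name is "scene" or "top"; returns (picture, depth): 400x640x3 uint8, red, green, blue; 400x640 float32, mm along the optical axis (not along the pixel's ray), 0 where there is no reading.
- robot.camera_model(name): a dict with "fov_y" (degrees; the focal length in pixels is half the picture's height over the tangent of half this angle, whatever the lens; pixels are square), "cx", "cy" (the principal point, pixels), "k1" (the pictures are not rectified: a ray, as slopes to the right and down, at radius r is drawn at 1 + k1 r^2 times it, then the intrinsics apply), "origin" and "rotation" of the camera in the world. Camera axes: x right, y up, looking along -z (the intrinsics and any distortion apply to the point x, -y, -z); pixel columns grow to the right and rows downward; lengths in mm; the calibration is good to about 2 mm. A picture is of the moment at which its call begins. camera_model takes no time and is no camera call.
- robot.hand_in(): hands the job in, once; it reports no verdict.
The state is a dict: "t": time; "joint_pos": joint angles; "qd": joint speeds; "joint_torque": joint torques, N m; "tcp_pos": TCP position; "orientation": TCP orientation; "force": force on the tool from outside, world axes, zero at the start; "torque": the same for the moment, N m; "finger_gap": finger opening in mm.
Only numpy, scipy, OpenCV 4.12 (cv2) and the standard library are available. Lean on these libraries where they do the work, as an engineer would, in place of code of your own. Each camera call takes 0.05 s, during which the arm holds its last target. There are 200 camera calls.

## Working session

There is one attempt and no reset: what is moved stays moved. The work goes in short steps, Python scripts to look and compute and a tool call to move; the robot and the scene stay as the last step left them, time stands still between calls to the robot, and variables do not carry over. Pictures are saved under pics/ and viewed, about 8 in all and at most 12, crops included, and the job is handed in when it is done.

Besides the shell and the picture viewer there is one more tool, called after "Request:" as a command line: name --argument value ..., lists and objects as JSON in quotes. servo_tool: Moves the arm, as the interface text tells. Its arguments: {"type":"object","properties":{"dr":{"type":"array"},"slide":{"type":"array"},"gripper":{"type":"array"},"grip_force":{"type":"number"}},"required":["dr","slide","gripper"]}

```bash
mkdir -p pics; cat > h.py <<'E'
import numpy as np, cv2, json
from bench import robot
from scipy.spatial.transform import Rotation as R
def grab(n):
    p,d=robot.grab_frame(n); np.savez(f'{n}.npz',p=p,d=d); return p,d
def load(n):
    z=np.load(f'{n}.npz'); return z['p'],z['d']
def K(n):
    m=robot.camera_model(n); f=200/np.tan(np.radians(m['fov_y'])/2); return m,f
def ray(n,u,v):
    m,f=K(n); xd=np.array([(u-m['cx'])/f,(v-m['cy'])/f]); x=xd.copy()
    for _ in range(20): x=xd/(1+m['k1']*(x@x))
    return np.array(m['origin']),np.array(m['rotation'])@np.array([x[0],-x[1],-1.])
def atz(n,u,v,z):
    o,r=ray(n,u,v); return o+r*(z-o[2])/r[2]
def atd(n,u,v,d): 
    o,r=ray(n,u,v); return o+r*d
def proj(n,P):
    m,f=K(n); c=np.array(m['rotation']).T@(np.array(P)-m['origin']); x=np.array([c[0],-c[1]])/-c[2]
    x=x*(1+m['k1']*(x@x)); return x*f+[m['cx'],m['cy']]
def crop(n,u0,v0,w,h,s,out):
    p,_=load(n); c=p[v0:v0+h,u0:u0+w]; cv2.imwrite('pics/'+out,cv2.resize(c[:,:,::-1],None,fx=s,fy=s,interpolation=cv2.INTER_CUBIC))
E
python3 - <<'E'
from h import *
for n in('top','scene'):
    grab(n); m,f=K(n); print(n,f,m)
    crop(n,0,0,640,400,1.25,n+'0.png')
print(robot.get_obs())
E
```

```text
top 370.34015794205555 {'fov_y': 56.742000952120904, 'cx': 310.95307576155017, 'cy': 198.9507631633948, 'k1': 0.01722062906313718, 'origin': array([ 363.2896913 ,  -35.32185091, 1329.54920239]), 'rotation': array([ 0.123649  , -0.10881592, -1.57463903])}
scene 473.65182022747155 {'fov_y': 45.783911328343294, 'cx': 319.4373877633757, 'cy': 202.65444282991606, 'k1': 0.03812275618841542, 'origin': array([1143.13976775,  299.94609864, 1150.87418564]), 'rotation': array([0.35862001, 0.62445616, 2.07214427])}
{'t': 0.1, 'joint_pos': array([ 1.18338685e+00,  3.00423698e-01,  1.52151344e+00,  1.11338877e-05,
        1.32069410e+00, -6.66015605e-02]), 'qd': array([ 0.00069195, -0.00180101, -0.00116917, -0.00173815, -0.00108362,
        0.00206509]), 'joint_torque': array([ 2.38920344e-03, -5.32648408e+01, -3.53279901e+01,  7.10353651e-02,
        2.35564588e-02, -8.15371391e-05]), 'tcp_pos': array([173.35310413, 521.74009492, 221.94093466]), 'orientation': array([-5.01730936e-01, -3.10102133e+00,  1.58561819e-03]), 'force': array([ 0.24876605, -0.58591491, -0.20969752]), 'torque': array([ 0.06682048,  0.03491511, -0.04443891]), 'finger_gap': 94.14254494162975}
```

Rotation is a rotation vector; fix that in the helper.

```bash
sed -i "s/return m,f$/m['rotation']=R.from_rotvec(m['rotation']).as_matrix(); return m,f/" h.py; sed -n 8,10p h.py
```

```text
def K(n):
    m=robot.camera_model(n); f=200/np.tan(np.radians(m['fov_y'])/2); m['rotation']=R.from_rotvec(m['rotation']).as_matrix(); return m,f
def ray(n,u,v):
```

View pics/top0.png

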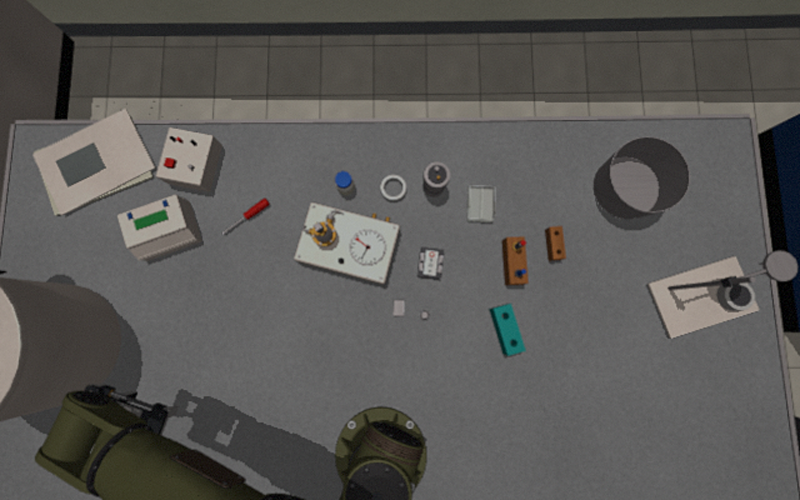

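View pics/scene0.png

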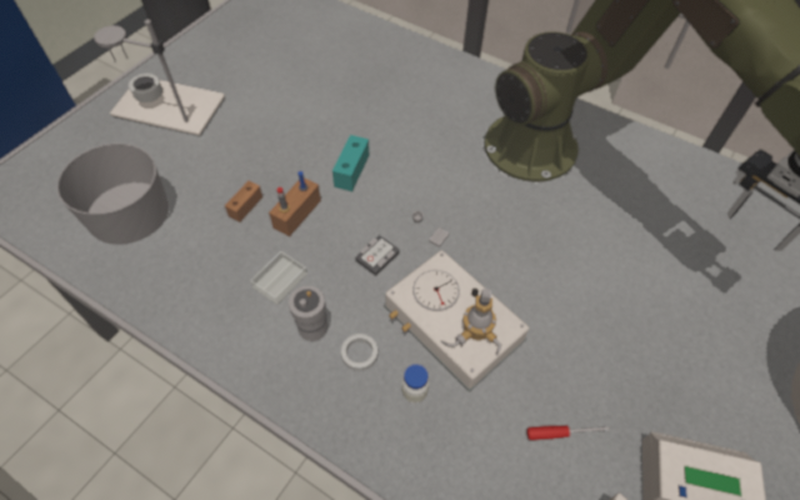

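```bash
python3 - <<'E'
from h import *
def c(n,u,v,w,h,s):
    p,_=load(n); return cv2.resize(p[v:v+h,u:u+w,::-1],None,fx=s,fy=s,interpolation=cv2.INTER_CUBIC)
# A: top console 233..333 x 160..235 at 8
cv2.imwrite('pics/A.png',c('top',233,158,100,75,8))
B=np.zeros((600,800,3),np.uint8)
B[:,:]=0
B[:300,:400]=c('top',325,185,50,37,8)[:300,:400] if 0 else cv2.copyMakeBorder(c('top',325,190,50,37,8),0,4,0,0,cv2.BORDER_CONSTANT)
B[:384,400:800]=c('top',395,185,50,48,8)
B[300:600,:400]=c('scene',280,185,50,37,8).__class__ and cv2.copyMakeBorder(c('scene',280,185,50,37,8),0,4,0,0,cv2.BORDER_CONSTANT)
cv2.imwrite('pics/B.png',B)
cv2.imwrite('pics/C.png',c('scene',305,195,120,90,6.6666))
E
```

```text
(no output)
```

View pics/A.png

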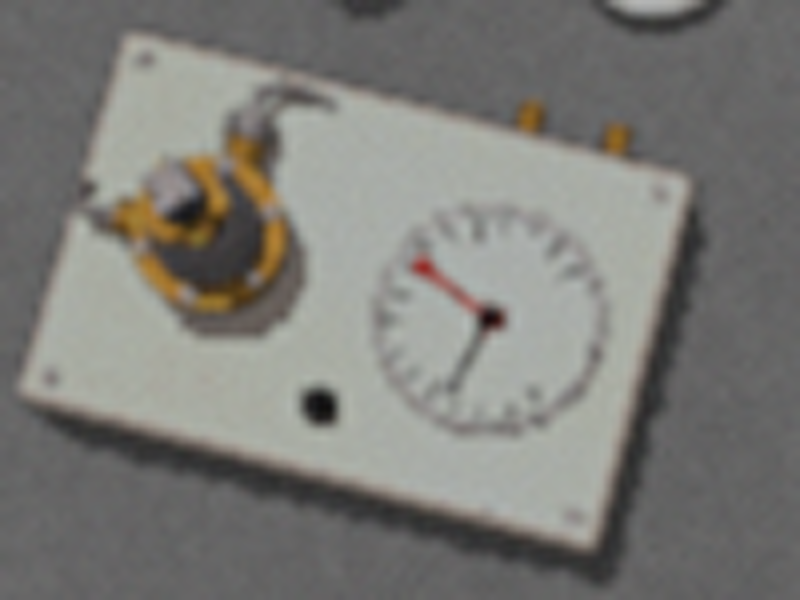

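View pics/B.png

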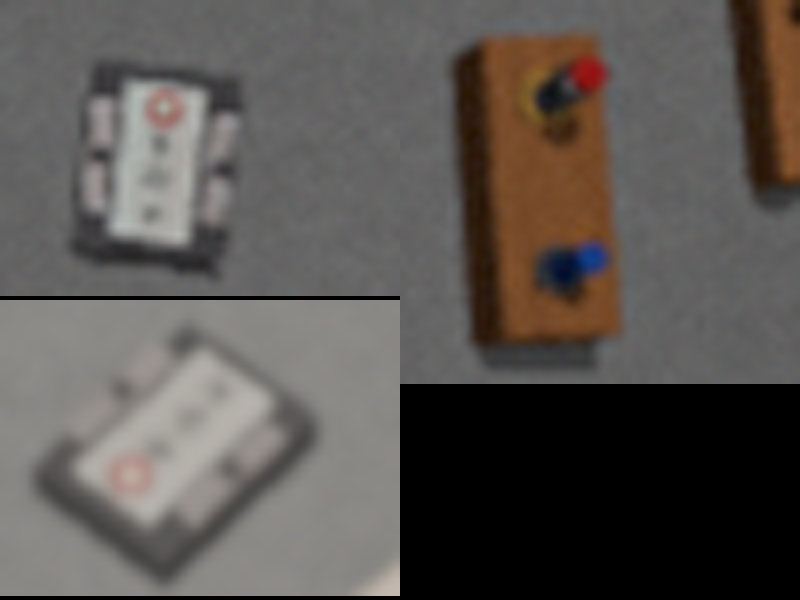

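View pics/C.png

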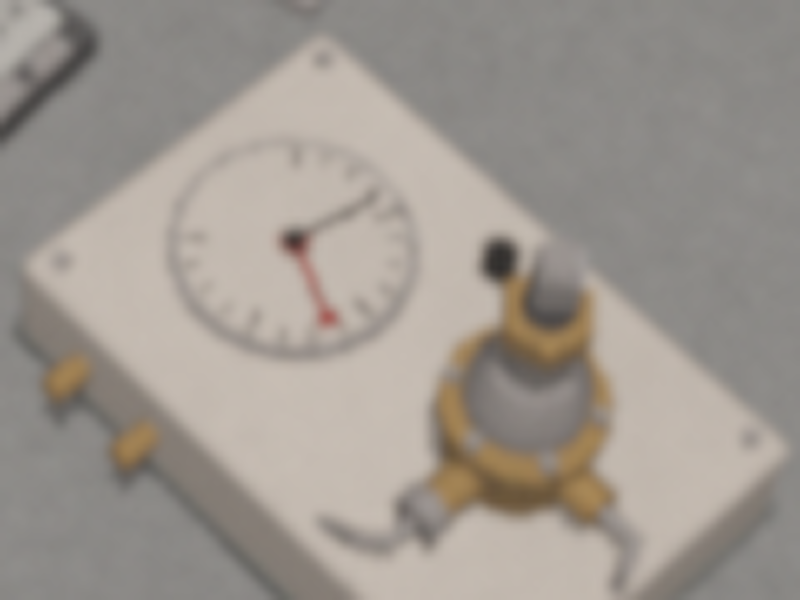

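```bash
cat >> h.py <<'E'
def cloud(n,u0,u1,v0,v1):
    p,d=load(n); out=[]
    for v in range(v0,v1):
        for u in range(u0,u1):
            if d[v,u]>0: out.append(np.r_[atd(n,u,v,d[v,u]),u,v,p[v,u]])
    return np.array(out)
def tri(a,b):
    (o1,r1),(o2,r2)=ray('top',*a),ray('scene',*b)
    A=np.stack([r1,-r2],1); s=np.linalg.lstsq(A,o2-o1,rcond=None)[0]
    p,q=o1+s[0]*r1,o2+s[1]*r2; return (p+q)/2,np.linalg.norm(p-q)
E
python3 - <<'E'
from h import *
np.set_printoptions(precision=2,suppress=True)
def A(x,y): return np.array([233+(x+.5)/8-.5,158+(y+.5)/8-.5])
def C(x,y): k=20/3; return np.array([305+(x+.5)/k-.5,195+(y+.5)/k-.5])
for nm,a,b in [('gauge',(490,318),(294,241)),('red',(420,265),(330,320)),('blk',(453,392),(378,195)),('head',(172,188),(560,248))]:
    print(nm,*tri(A(*a),C(*b)))
def ang(f,a,b,n):
    pa,pb=atz(n,*f(*a),70),atz(n,*f(*b),70); return pa[:2],np.degrees(np.arctan2(*(pb-pa)[1::-1]))
for n,f,g,r,k in [('top',A,(490,318),(420,265),(453,392)),('scene',C,(294,241),(330,320),(378,195))]:
    print(n,ang(f,g,r,n),ang(f,g,k,n))
    p=[(130,35),(690,178),(595,548),(20,393)] if n=='top' else [(322,40),(785,450),(25,262)]
    print(np.array([atz(n,*f(*q),68)[:2] for q in p]))
# rack, plate
def B1(x,y): return 325+(x+.5)/8-.5,190+(y+.5)/8-.5
def B2(x,y): return 395+(x-400+.5)/8-.5,185+(y+.5)/8-.5
def B3(x,y): return 280+(x+.5)/8-.5,185+(y-300+.5)/8-.5
print('field',tri(B1(165,108),B3(130,474)),atz('top',*B1(165,108),23),atz('scene',*B3(130,474),23))
print('marks',[atz('top',*B1(*q),23)[:2] for q in [(160,145),(157,178),(150,214)]])
print('redcap',atz('top',*B2(590,73),62+71),'collar',atz('top',*B2(540,95),67),'blue',atz('top',*B2(592,258),62+54))
print('rackcorners',np.array([atz('top',*B2(*q),62)[:2] for q in [(482,38),(598,38),(618,330),(500,338)]]))
for n,bx in [('top',(245,275,170,200)),('scene',(375,400,225,260))]:
    c=cloud(n,*bx); h=c[c[:,2]>185]; print(n,len(h),h[:,:3].min(0),h[:,:3].max(0)); print(h[:,:5])
E
```

```text
gauge [557.21  33.46  73.17] 2.8976389850684807
red [580.44  63.58  73.64] 2.90169260128192
blk [524.03  50.38  78.26] 0.28535871083312936
head [586.73 147.08 215.72] 3.6659962156430996
top (array([557.12,  34.97]), np.float64(52.28975778193235)) (array([557.12,  34.97]), np.float64(153.63098924513636))
[[683.91 192.68]
 [618.19 -51.68]
 [457.98  -9.72]
 [526.39 237.1 ]]
scene (array([556.07,  31.34]), np.float64(52.54655174413755)) (array([556.07,  31.34]), np.float64(154.92516922059548))
[[465.44  -8.96]
 [531.68 234.95]
 [621.63 -53.36]]
field (array([ 542.99, -146.75,   22.49]), np.float64(3.1397554681478077)) [ 542.23 -145.28   23.  ] [ 543.81 -148.04   23.  ]
marks [array([ 525.68, -142.73]), array([ 510.96, -141.11]), array([ 494.96, -137.71])]
redcap [ 556.21 -374.62  133.  ] collar [ 557.45 -371.51   67.  ] blue [ 482.24 -376.5   116.  ]
rackcorners [[ 583.37 -349.03]
 [ 582.96 -398.94]
 [ 456.68 -401.17]
 [ 453.59 -351.  ]]
top 43 [578.66 141.69 189.78] [599.21 162.25 218.47]
[[599.21 149.53 213.6  254.   177.  ]
 [596.15 155.67 213.45 252.   178.  ]
 [596.06 152.53 213.76 
[... 4615 characters left out ...]
 390.   240.  ]
 [592.97 157.43 197.31 391.   240.  ]
 [598.82 143.63 187.86 384.   241.  ]
 [597.39 145.53 187.58 385.   241.  ]
 [596.1  147.48 187.56 386.   241.  ]
 [597.1  150.06 191.58 387.   241.  ]
 [596.05 152.06 191.96 388.   241.  ]
 [595.36 154.15 192.98 389.   241.  ]
 [593.93 156.04 192.69 390.   241.  ]
 [594.23 158.39 195.44 391.   241.  ]
 [599.6  146.76 187.35 385.   242.  ]
 [598.57 148.77 187.77 386.   242.  ]
 [598.44 151.03 189.8  387.   242.  ]
 [598.39 153.31 191.96 388.   242.  ]
 [596.22 155.   190.37 389.   242.  ]
 [592.81 156.39 186.63 390.   242.  ]
 [601.5  147.9  186.56 385.   243.  ]
 [599.23 154.15 189.31 388.   243.  ]
 [596.02 155.58 185.88 389.   243.  ]]
```

```bash
python3 - <<'E'
from h import *
np.set_printoptions(precision=2,suppress=True)
from scipy.optimize import minimize
for n,bx in [('top',(243,275,168,205)),('scene',(370,402,222,265))]:
    c=cloud(n,*bx)
    t=c[c[:,2]>207]; r=cv2.minAreaRect(t[:,:2].astype(np.float32)); print(n,'head',r,t[:,:3].mean(0),np.median(t[:,2]))
    b=c[(c[:,2]>160)&(c[:,2]<186)]; col=b[:,5:]; br=b[(col[:,0]>1.35*col[:,2])&(np.hypot(b[:,0]-588,b[:,1]-149.3)<22)]
    print(len(br)); print(br[:,[0,1,2]].T)
    best=[]
    for a in range(0,60,3):
        for dx in np.arange(-3,3.1,1):
            for dy in np.arange(-3,3.1,1):
                q=br[:,:2]-[588+dx,149.3+dy]; th=np.arange(6)*np.pi/3+np.radians(a)
                rr=(q@np.array([np.cos(th),np.sin(th)])).max(1)
                s=br[:,2]<176
                best.append((np.mean(np.minimum(abs(rr[s]-16),4)),a,dx,dy))
    print(sorted(best)[:6])
o=[]
for n,u,v,w,h in [('top',244,168,25,37),('scene',372,222,25,37)]:
    p,_=load(n); o.append(cv2.resize(p[v:v+h,u:u+w,::-1],(400,592),interpolation=cv2.INTER_CUBIC))
    x=o[-1]
    for yaw,col in [(np.radians(a),cc) for a,cc in [(33,(0,255,0))]]:
        P=[proj(n,[588.3+12.02*np.cos(yaw+np.pi/4+k*np.pi/2),149.3+12.02*np.sin(yaw+np.pi/4+k*np.pi/2),213]) for k in range(4)]
        cv2.polylines(x,[np.int32([((a+.5-u)*16,(b+.5-v)*16) for a,b in P])],True,col,1)
cv2.imwrite('pics/D.png',np.hstack(o))
E
```

```text
top head ((589.27294921875, 152.26048278808594), (16.91475486755371, 16.405134201049805), 27.391666412353516) [589.12 151.74 213.22] 213.44721742740728
51
[[603.06 602.62 602.98 600.26 599.79 600.31 595.92 595.69 595.55 593.46
  592.62 593.09 589.81 590.55 589.49 589.99 589.81 586.69 587.31 586.98
  586.53 586.82 587.89 583.89 584.14 583.91 583.29 584.28 579.98 580.99
  580.97 580.31 580.83 580.68 580.5  580.   577.44 577.34 576.95 578.01
  577.19 576.78 577.69 578.85 574.72 574.32 574.06 574.32 574.19 573.6
  575.34]
 [148.73 145.24 142.36 145.86 142.34 139.58 144.95 141.63 138.39 142.35
  138.56 135.77 167.09 164.6  141.72 138.96 135.68 167.12 164.53 142.22
  138.73 135.81 133.47 164.29 161.37 142.3  138.66 136.29 163.6  161.38
  158.21 154.49 148.66 145.39 142.1  138.55 161.02 157.79 154.3  152.1
  148.24 144.76 142.38 140.18 161.42 157.91 154.54 151.63 148.38 144.73
  143.06]
 [179.86 181.86 180.01 177.64 179.83 177.16 183.09 184.13 184.67 179.21
  183.25 180.79 182.37 178.48 182.96 180.33 181.11 181.87 178.59 179.38
  181.58 179.94 174.3  179.63 178.2  178.61 181.7  176.39 183.2
[... 539 characters left out ...]
64(0.3111421318748266), 54, np.float64(2.0), np.float64(3.0))]Traceback (most recent call last):
  File "<stdin>", line 5, in <module>
  File "h.py", line 27, in cloud
    if d[v,u]>0: out.append(np.r_[atd(n,u,v,d[v,u]),u,v,p[v,u]])
                                  ~~~^^^^^^^^^^^^^^
  File "h.py", line 17, in atd
    o,r=ray(n,u,v); return o+r*d
        ~~~^^^^^^^
  File "h.py", line 11, in ray
    m,f=K(n); xd=np.array([(u-m['cx'])/f,(v-m['cy'])/f]); x=xd.copy()
        ~^^^
  File "h.py", line 9, in K
    m=robot.camera_model(n); f=200/np.tan(np.radians(m['fov_y'])/2); m['rotation']=R.from_rotvec(m['rotation']).as_matrix(); return m,f
ValueError: time passes only in moves, steps and waits
```

```bash
python3 - <<'E'
import re
s=open('h.py').read()
i=s.index('def K(n):'); j=s.index('def ray')
s=s[:i]+'''import os,pickle
_C={}
def K(n):
    if n not in _C:
        fn=f'cam_{n}.pkl'
        if not os.path.exists(fn): pickle.dump(robot.camera_model(n),open(fn,'wb'))
        m=pickle.load(open(fn,'rb')); f=200/np.tan(np.radians(m['fov_y'])/2)
        m['rotation']=R.from_rotvec(m['rotation']).as_matrix(); _C[n]=(m,f)
    return _C[n]
'''+s[j:]
open('h.py','w').write(s)
E
python3 - <<'E'
from h import *
np.set_printoptions(precision=2,suppress=True)
for n,bx in [('top',(243,275,168,205)),('scene',(370,402,222,265))]:
    c=cloud(n,*bx)
    t=c[c[:,2]>209]; r=cv2.minAreaRect(t[:,:2].astype(np.float32)); print(n,'head',r,t[:,:3].mean(0),np.median(t[:,2]))
    b=c[(c[:,2]>160)&(c[:,2]<186)]; col=b[:,5:]; br=b[(col[:,0]>1.35*col[:,2])&(np.hypot(b[:,0]-588,b[:,1]-149.3)<22)]
    if n=='scene':print(br[:,:3])
o=[]
for n,u,v,w,h in [('top',244,168,25,37),('scene',372,222,25,37)]:
    p,_=load(n); o.append(cv2.resize(p[v:v+h,u:u+w,::-1],(400,592),interpolation=cv2.INTER_CUBIC))
    x=o[-1]
    def poly(R_,k,a,z,col):
        P=[proj(n,[588.3+R_*np.cos(np.radians(a)+i*2*np.pi/k),149.3+R_*np.sin(np.radians(a)+i*2*np.pi/k),z]) for i in range(k)]
        cv2.polylines(x,[np.int32([((a+.5-u)*16,(b+.5-v)*16) for a,b in P])],True,col,1)
    poly(12.02,4,33+45,213,(0,255,0)); poly(18.48,6,0,178,(255,255,0))
cv2.imwrite('pics/D.png',np.hstack(o))
E
```

```text
top head ((589.27294921875, 152.26048278808594), (16.91475486755371, 16.405134201049805), 27.391666412353516) [589.17 151.69 213.36] 213.4478328144446
scene head ((590.9212036132812, 147.63067626953125), (18.67640495300293, 16.44573974609375), 28.90206527709961) [591.29 148.12 213.11] 213.1681856300935
[[585.84 132.2  181.38]
 [588.13 131.1  178.93]
 [586.98 133.12 179.19]
 [586.34 135.29 180.33]
 [590.48 132.39 178.87]
 [589.92 134.59 180.16]
 [587.03 136.09 177.36]
 [592.72 133.65 178.62]
 [593.06 136.11 181.5 ]
 [594.12 138.76 185.63]
 [577.2  155.01 176.38]
 [577.88 157.48 179.78]
 [597.14 135.56 182.25]
 [594.12 137.   179.17]
 [595.9  139.87 184.61]
 [581.15 156.67 179.06]
 [579.02 158.43 177.61]
 [597.07 136.11 177.92]
 [596.15 138.19 178.57]
 [595.77 140.42 180.19]
 [583.65 157.96 179.26]
 [581.14 159.62 177.15]
 [600.32 135.31 177.18]
 [599.11 137.3  177.34]
 [598.94 139.6  179.34]
 [598.65 141.85 181.1 ]
 [586.03 156.92 177.  ]
 [587.03 159.47 181.01]
 [585.35 161.33 180.32]
 [602.83 136.64 177.46]
 [602.4  138.86 179.01]
 [602.13 141.12 180.83]
 [601.4  143.24 181.82]
 [59
[... 976 characters left out ...]
08]
 [600.97 156.49 179.91]
 [600.5  158.65 181.35]
 [599.81 160.75 182.4 ]
 [596.42 162.16 178.63]
 [595.99 164.33 180.14]
 [605.43 144.45 169.8 ]
 [605.22 146.72 171.76]
 [605.43 149.11 174.48]
 [604.17 151.08 174.53]
 [605.47 153.73 179.19]
 [603.   155.37 177.04]
 [603.3  157.74 179.88]
 [600.71 159.35 177.54]
 [598.01 160.94 174.98]
 [597.51 163.09 176.39]
 [593.89 164.47 172.22]
 [605.72 147.47 168.39]
 [604.66 149.5  168.81]
 [606.77 152.41 175.  ]
 [607.03 154.78 177.8 ]
 [604.72 156.45 175.92]
 [602.9  158.27 174.95]
 [599.31 159.63 170.79]
 [599.08 161.86 172.69]
 [595.72 163.3  168.97]
 [605.58 152.7  168.55]
 [605.71 155.04 171.13]
 [602.38 156.46 167.41]
 [602.62 158.83 170.19]]
```

View pics/D.png

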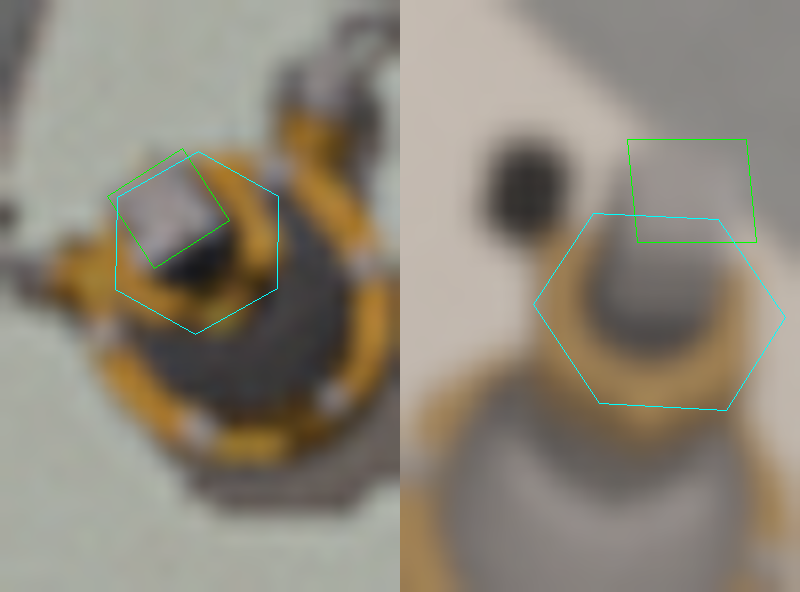

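```bash
python3 - <<'E'
from h import *
np.set_printoptions(precision=2,suppress=True)
def fit(q,N,ap,zcut,zlo,cx,cy):
    best=[]; 
    for a in np.arange(0,360/N,2):
        th=np.arange(N)*2*np.pi/N+np.radians(a); n=np.array([np.cos(th),np.sin(th)])
        for dx in np.arange(-3,3.1,.5):
            for dy in np.arange(-3,3.1,.5):
                rr=((q[:,:2]-[cx+dx,cy+dy])@n).max(1)-ap
                s=(q[:,2]<zcut)
                c=np.minimum(abs(rr[s]),4).sum()+np.clip(rr[~s],0,4).sum()
                best.append((c/len(q),a,cx+dx,cy+dy))
    best=np.array(sorted(best)); 
    print(best[:4]); 
    print('per angle',[(int(a),round(best[best[:,1]==a][0,0],2)) for a in np.unique(best[:,1])])
c=cloud('scene',370,402,222,265)
col=c[:,5:]; br=c[(col[:,0]>1.3*col[:,2])&(np.hypot(c[:,0]-590,c[:,1]-149)<23)&(c[:,2]>166)&(c[:,2]<187)]
fit(br,6,16,176.5,0,590,149)
h=c[(c[:,2]>193)&(np.hypot(c[:,0]-590,c[:,1]-149)<20)]
fit(h,4,8.5,209,0,590,149)
c=cloud('top',243,275,168,205)
col=c[:,5:]; br=c[(col[:,0]>1.3*col[:,2])&(np.hypot(c[:,0]-589,c[:,1]-151)<23)&(c[:,2]>166)&(c[:,2]<187)]
fit(br,6,16,177,0,589,151)
h=c[(c[:,2]>193)&(np.hypot(c[:,0]-590,c[:,1]-149)<20)]
fit(h,4,8.5,209,0,589,151)
o=robot.get_obs(); Rm=R.from_rotvec(o['orientation']).as_matrix(); print(Rm)
E
```

```text
[[  0.21  56.   590.   148.  ]
 [  0.21  54.   590.   148.  ]
 [  0.21  54.   589.5  148.  ]
 [  0.21  54.   590.   147.5 ]]
per angle [(0, np.float64(0.23)), (2, np.float64(0.26)), (4, np.float64(0.28)), (6, np.float64(0.31)), (8, np.float64(0.34)), (10, np.float64(0.36)), (12, np.float64(0.38)), (14, np.float64(0.4)), (16, np.float64(0.42)), (18, np.float64(0.43)), (20, np.float64(0.44)), (22, np.float64(0.45)), (24, np.float64(0.45)), (26, np.float64(0.45)), (28, np.float64(0.45)), (30, np.float64(0.45)), (32, np.float64(0.43)), (34, np.float64(0.42)), (36, np.float64(0.4)), (38, np.float64(0.38)), (40, np.float64(0.36)), (42, np.float64(0.33)), (44, np.float64(0.31)), (46, np.float64(0.28)), (48, np.float64(0.26)), (50, np.float64(0.23)), (52, np.float64(0.22)), (54, np.float64(0.21)), (56, np.float64(0.21)), (58, np.float64(0.22))]
[[  0.34  30.   590.   147.5 ]
 [  0.35  28.   590.   147.5 ]
 [  0.35  32.   590.   147.5 ]
 [  0.35  32.   590.   148.  ]]
per angle [(0, np.float64(0.65)), (2, np.float64(0.64)), (4, np.float64(0.62)), (6, np.float64(0.6)), (8, np.float64(0.58)), (
[... 2371 characters left out ...]
float64(0.26)), (38, np.float64(0.29)), (40, np.float64(0.3)), (42, np.float64(0.32)), (44, np.float64(0.34)), (46, np.float64(0.35)), (48, np.float64(0.36)), (50, np.float64(0.37)), (52, np.float64(0.37)), (54, np.float64(0.4)), (56, np.float64(0.42)), (58, np.float64(0.44)), (60, np.float64(0.46)), (62, np.float64(0.48)), (64, np.float64(0.5)), (66, np.float64(0.51)), (68, np.float64(0.53)), (70, np.float64(0.54)), (72, np.float64(0.55)), (74, np.float64(0.56)), (76, np.float64(0.55)), (78, np.float64(0.55)), (80, np.float64(0.54)), (82, np.float64(0.54)), (84, np.float64(0.54)), (86, np.float64(0.53)), (88, np.float64(0.53))]
[[-0.95  0.32 -0.  ]
 [ 0.32  0.95 -0.  ]
 [ 0.   -0.   -1.  ]]
```

```bash
cat >> h.py <<'E'
def to(x,y,z,yaw,o=None):
    "move (m, rad) in tool axes from the measured pose to TCP x,y,z mm, jaw axis at yaw deg"
    o=o or robot.get_obs(); C=R.from_rotvec(o['orientation']); c,s=np.cos(np.radians(yaw)),np.sin(np.radians(yaw))
    T=R.from_matrix(np.array([[-s,c,0],[c,s,0],[0,0,-1]]).T @ np.eye(3)) if 0 else R.from_matrix(np.array([[-s,c,0],[c,s,0],[0,0,-1.]]))
    print('slide',np.round(C.inv().apply(np.array([x,y,z])-o['tcp_pos'])/1000,4),'dr',np.round((C.inv()*T).as_rotvec(),4))
def st():
    o=robot.get_obs(); M=R.from_rotvec(o['orientation']).as_matrix()
    print('t',round(o['t'],2),'tcp',o['tcp_pos'].round(1),'yaw',np.degrees(np.arctan2(M[1,1],M[0,1])).round(1),'F',o['force'].round(1),'T',o['torque'].round(2),'gap',round(o['finger_gap'],1),'q6',np.round(o['joint_pos'][[0,5]],2))
E
python3 -c "
from h import *
st(); to(589.8,149.8,265,119.5)"
```

```text
t 0.1 tcp [173.4 521.7 221.9] yaw 71.6 F [ 0.2 -0.6 -0.2] T [ 0.07  0.03 -0.04] gap 94.1 q6 [ 1.18 -0.07]
slide [-0.5125 -0.2217 -0.0429] dr [-9.000e-04 -5.000e-04 -8.357e-01]
```

Request:
servo_tool --dr '[[0,0,0],[0,0,-0.14],[0,0,-0.28],[0,0,-0.42],[0,0,-0.56]]' --slide '[[0,0,-0.043],[-0.045,-0.02,-0.043],[-0.09,-0.039,-0.043],[-0.135,-0.058,-0.043],[-0.18,-0.078,-0.043]]' --gripper '[100,100,100,100,100]' --grip_force 30

```text
t: 0.6
tcp_pos: [311.0, 398.9, 265.3]
orientation: [0.346, -3.122, 0.0]
force: [0.6, -0.3, -0.4]
finger_gap: 58.7
```

```bash
python3 -c "
from h import *
st(); to(589.8,149.8,265,119.5)"
```

```text
t 0.6 tcp [311.  398.9 265.3] yaw 102.6 F [ 0.6 -0.3 -0.4] T [ 0.04 -0.01 -0.  ] gap 58.7 q6 [ 0.84 -0.96]
slide [-2.175e-01 -3.040e-01  3.000e-04] dr [-2.000e-04 -2.000e-04 -2.943e-01]
```

Request:
servo_tool --dr '[[0,0,-0.1],[0,0,-0.2],[0,0,-0.294],[0,0,-0.294],[0,0,-0.294]]' --slide '[[-0.027,-0.038,0],[-0.054,-0.076,0],[-0.081,-0.114,0],[-0.108,-0.152,0],[-0.135,-0.19,0]]' --gripper '[110,110,110,110,110]'

```text
t: 1.1
tcp_pos: [483.5, 241.8, 265.3]
orientation: [0.791, -3.04, -0.0]
force: [0.2, 1.3, 0.3]
finger_gap: 53.6
```

```bash
python3 -c "
from h import *
st(); to(589.8,149.8,265,119.5)"
```

```text
t 1.1 tcp [483.5 241.8 265.3] yaw 119.2 F [0.2 1.3 0.3] T [0.03 0.01 0.02] gap 53.6 q6 [ 0.4  -1.68]
slide [-0.0479 -0.1321  0.0003] dr [ 0.0001 -0.0003 -0.0058]
```

Request:
servo_tool --dr '[[0,0,0],[0,0,0],[0,0,0],[0,0,0],[0,0,0]]' --slide '[[-0.016,-0.044,0],[-0.032,-0.088,0],[-0.048,-0.132,0],[-0.048,-0.132,0],[-0.048,-0.132,0]]' --gripper '[130,130,130,130,130]'

```text
t: 1.6
tcp_pos: [588.8, 151.0, 264.6]
orientation: [0.788, -3.04, -0.0]
force: [-1.2, 1.0, -0.7]
finger_gap: 46.3
```

```bash
python3 -c "
from h import *
st(); to(589.8,149.8,205,119.5)"
```

```text
t 1.6 tcp [588.8 151.  264.6] yaw 119.1 F [-1.2  1.  -0.7] T [0.06 0.01 0.04] gap 46.3 q6 [ 0.19 -1.89]
slide [-0.0004 -0.0015  0.0596] dr [ 0.0006 -0.0013 -0.0075]
```

Request:
servo_tool --dr '[[0,0,-0.007],[0,0,-0.007],[0,0,-0.007],[0,0,-0.007],[0,0,-0.007]]' --slide '[[-0.0004,-0.0015,0.03],[-0.0004,-0.0015,0.055],[-0.0004,-0.0015,0.061],[-0.0004,-0.0015,0.0615],[-0.0004,-0.0015,0.0615]]' --gripper '[140,140,140,140,140]'

```text
t: 2.1
tcp_pos: [589.9, 151.1, 205.5]
orientation: [-0.802, 3.036, -0.0]
force: [0.4, -0.7, 0.1]
finger_gap: 42.4
```

Request:
servo_tool --dr '[[0,0,0],[0,0,0],[0,0,0],[0,0,0],[0,0,0]]' --slide '[[0,0,0],[0,0,0],[0,0,0],[0,0,0],[0,0,0]]' --gripper '[190,200,205,210,215]' --grip_force 5

```text
t: 2.6
tcp_pos: [590.0, 150.2, 204.3]
orientation: [-0.801, 3.037, -0.001]
force: [1.1, -3.3, 2.3]
finger_gap: 17.5
```

```bash
python3 -c "
from h import *
st(); to(589.8,149.8,203,119.5)"
```

```text
t 2.6 tcp [590.  150.2 204.3] yaw 119.5 F [ 1.1 -3.3  2.3] T [-0.39 -0.19 -0.01] gap 17.5 q6 [ 0.19 -1.9 ]
slide [ 0.0004 -0.0002  0.0013] dr [-0.0007  0.0006  0.0008]
```

Request:
servo_tool --dr '[[0,0,0],[0,0,0],[0,0,0],[0,0,0.07],[0,0,0.14]]' --slide '[[0,-0.0005,0],[0,-0.0005,0],[0,-0.0005,0],[0,-0.0005,0],[0,-0.0005,0]]' --gripper '[230,230,230,230,230]' --grip_force 30

```text
t: 3.1
tcp_pos: [590.2, 149.9, 204.2]
orientation: [-0.583, 3.086, -0.001]
force: [1.5, -2.2, 4.3]
finger_gap: 16.7
```

```bash
python3 -c "
from h import *
st()"
```

```text
t 3.1 tcp [590.2 149.9 204.2] yaw 111.4 F [ 1.5 -2.2  4.3] T [-0.31 -0.21  0.17] gap 16.7 q6 [ 0.19 -1.76]
```

Request:
servo_tool --dr '[[0,0,0.13],[0,0,0.26],[0,0,0.39],[0,0,0.52],[0,0,0.65]]' --slide '[[0,0,0.0001],[0,0,0.0002],[0,0,0.0003],[0,0,0.0004],[0,0,0.0004]]' --gripper '[230,230,230,230,230]'

```text
t: 3.6
tcp_pos: [590.2, 149.1, 203.8]
orientation: [0.438, 3.11, -0.003]
force: [0.3, -7.1, 4.1]
finger_gap: 17.0
```

```bash
python3 -c "
from h import *
st()"
```

```text
t 3.6 tcp [590.2 149.1 203.8] yaw 74.0 F [ 0.3 -7.1  4.1] T [-1.58 -0.17  0.13] gap 17.0 q6 [ 0.19 -1.1 ]
```

Request:
servo_tool --dr '[[0,0,0.13],[0,0,0.26],[0,0,0.39],[0,0,0.52],[0,0,0.6]]' --slide '[[0,0,0.0001],[0,0,0.0002],[0,0,0.0003],[0,0,0.0004],[0,0,0.0004]]' --gripper '[230,230,230,230,230]'

```text
t: 4.1
tcp_pos: [589.9, 148.5, 203.4]
orientation: [1.337, 2.842, -0.004]
force: [-3.4, -10.7, 5.9]
finger_gap: 16.9
```

```bash
cat >> h.py <<'E'
def crop2(out,G=(557,33.5,70),H=(590,150,185)):
    o=[]
    for n in('top','scene'):
        grab(n); p,_=load(n)
        for P in(G,H):
            u,v=np.int32(proj(n,P)); k=18 if P is G else 20
            o.append(cv2.resize(p[v-k:v+k,u-k:u+k,::-1],(300,300),interpolation=cv2.INTER_CUBIC))
    cv2.imwrite('pics/'+out,np.vstack([np.hstack(o[:2]),np.hstack(o[2:])]))
E
python3 -c "
from h import *
st(); crop2('E.png')"
```

```text
t 4.1 tcp [589.9 148.5 203.4] yaw 39.6 F [ -3.4 -10.7   5.9] T [-2.29  0.74  0.19] gap 16.9 q6 [ 0.19 -0.5 ]
```

View pics/E.png

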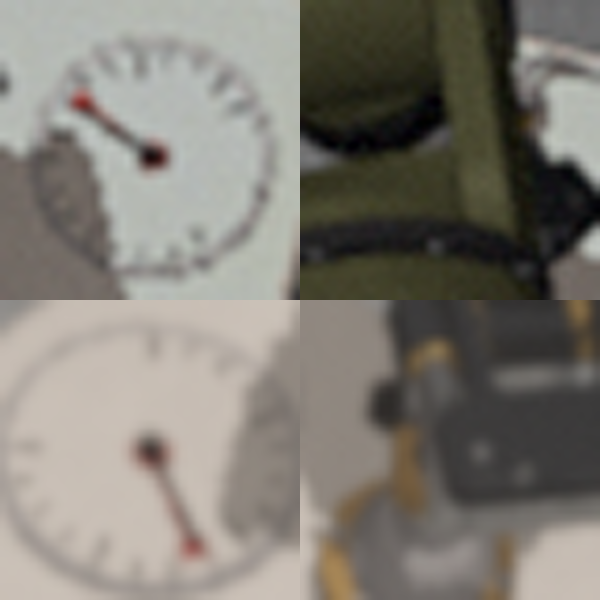

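Request:
servo_tool --dr '[[0,0,0],[0,0,0],[0,0,0],[0,0,0],[0,0,0]]' --slide '[[0,0,0],[0,0,0],[0,0,0],[0,0,0],[0,0,0]]' --gripper '[200,180,100,90,90]'

```text
t: 4.7
tcp_pos: [590.0, 150.1, 203.0]
orientation: [-1.329, -2.846, 0.0]
force: [-0.2, 0.5, 0.4]
finger_gap: 48.4
```

```bash
python3 -c "
from h import *
st(); to(589.6,149,203,114.5)"
```

```text
t 4.7 tcp [590.  150.1 203. ] yaw 39.9 F [-0.2  0.5  0.4] T [-0.05  0.04  0.03] gap 48.4 q6 [ 0.19 -0.51]
slide [-0.0006 -0.001   0.    ] dr [ 0.0000e+00 -2.0000e-04 -1.3016e+00]
```

Request:
servo_tool --dr '[[0,0,-0.14],[0,0,-0.28],[0,0,-0.42],[0,0,-0.56],[0,0,-0.7]]' --slide '[[-0.001,-0.0013,0],[-0.001,-0.0013,0],[-0.001,-0.0013,0],[-0.001,-0.0013,0],[-0.001,-0.0013,0]]' --gripper '[90,90,90,90,90]'

```text
t: 5.2
tcp_pos: [589.6, 148.5, 203.1]
orientation: [-0.264, -3.13, -0.0]
force: [-0.6, -0.3, -0.1]
finger_gap: 60.9
```

Request:
servo_tool --dr '[[0,0,-0.14],[0,0,-0.28],[0,0,-0.42],[0,0,-0.56],[0,0,-0.602]]' --slide '[[0,0,0],[0,0,0],[0,0,0],[0,0,0],[0,0,0]]' --gripper '[90,90,90,90,90]'

```text
t: 5.7
tcp_pos: [589.6, 148.5, 203.1]
orientation: [-0.675, 3.068, 0.0]
force: [-1.4, 0.9, -0.1]
finger_gap: 60.8
```

```bash
python3 -c "
from h import *
st(); to(589.7,148.5,173,114.5)"
```

```text
t 5.7 tcp [589.6 148.5 203.1] yaw 114.8 F [-1.4  0.9 -0.1] T [ 0.06  0.03 -0.01] gap 60.8 q6 [ 0.19 -1.82]
slide [-0.0001 -0.      0.0301] dr [0.0001 0.     0.0057]
```

Descend round the nut and close gently, then grip.

Request:
servo_tool --dr '[[0,0,0.006],[0,0,0.006],[0,0,0.006],[0,0,0.006],[0,0,0.006]]' --slide '[[0,0,0.015],[0,0,0.028],[0,0,0.03],[0,0,0.03],[0,0,0.03]]' --gripper '[90,90,90,130,135]' --grip_force 5

```text
t: 6.2
tcp_pos: [589.9, 148.5, 173.7]
orientation: [-0.658, 3.071, -0.0]
force: [-1.2, 0.0, -0.0]
finger_gap: 48.4
```

Request:
servo_tool --dr '[[0,0,0],[0,0,0],[0,0,0],[0,0,0],[0,0,0]]' --slide '[[0,0,0],[0,0,0],[0,0,0],[0,0,0],[0,0,0]]' --gripper '[155,165,170,180,185]'

```text
t: 6.7
tcp_pos: [589.5, 149.4, 173.6]
orientation: [-0.659, 3.071, 0.002]
force: [-1.6, 6.1, 2.2]
finger_gap: 32.2
```

```bash
python3 -c "
from h import *
st(); to(589.7,148.5,173,114.5)"
```

```text
t 6.7 tcp [589.5 149.4 173.6] yaw 114.2 F [-1.6  6.1  2.2] T [1.18 0.39 0.03] gap 32.2 q6 [ 0.19 -1.81]
slide [ 0.0002 -0.0009  0.0006] dr [ 0.0014  0.0008 -0.0052]
```

Request:
servo_tool --dr '[[0,0,0],[0,0,0],[0,0,0.05],[0,0,0.12],[0,0,0.2]]' --slide '[[0,0.001,0],[0,0.001,0],[0,0.001,0],[0,0.001,0.0001],[0,0.001,0.0001]]' --gripper '[200,200,200,200,200]' --grip_force 25

```text
t: 7.2
tcp_pos: [589.5, 149.3, 173.4]
orientation: [-0.343, 3.122, 0.0]
force: [1.6, 1.4, 1.2]
finger_gap: 32.1
```

```bash
python3 -c "
from h import *
st()"
```

```text
t 7.2 tcp [589.5 149.3 173.4] yaw 102.5 F [1.6 1.4 1.2] T [ 0.27 -0.21  0.04] gap 32.1 q6 [ 0.19 -1.6 ]
```

Request:
servo_tool --dr '[[0,0,0.12],[0,0,0.24],[0,0,0.36],[0,0,0.48],[0,0,0.6]]' --slide '[[0,0,0.0001],[0,0,0.0001],[0,0,0.0002],[0,0,0.0003],[0,0,0.0004]]' --gripper '[200,200,200,200,200]'

```text
t: 7.7
tcp_pos: [589.5, 148.9, 173.0]
orientation: [0.598, 3.083, -0.001]
force: [-0.2, -1.9, 3.5]
finger_gap: 31.8
```

```bash
python3 -c "
from h import *
st()"
```

```text
t 7.7 tcp [589.5 148.9 173. ] yaw 68.0 F [-0.2 -1.9  3.5] T [-0.35 -0.06  0.06] gap 31.8 q6 [ 0.19 -1.  ]
```

Request:
servo_tool --dr '[[0,0,0.12],[0,0,0.24],[0,0,0.36],[0,0,0.48],[0,0,0.6]]' --slide '[[0,0,0.0001],[0,0,0.0001],[0,0,0.0002],[0,0,0.0003],[0,0,0.0004]]' --gripper '[200,200,200,200,200]'

```text
t: 8.2
tcp_pos: [589.2, 148.5, 172.6]
orientation: [1.483, 2.769, -0.002]
force: [-1.6, -4.5, 4.1]
finger_gap: 31.5
```

```bash
python3 -c "
from h import *
st()"
```

```text
t 8.2 tcp [589.2 148.5 172.6] yaw 33.7 F [-1.6 -4.5  4.1] T [-0.88  0.56  0.06] gap 31.5 q6 [ 0.19 -0.4 ]
```

Request:
servo_tool --dr '[[0,0,0.12],[0,0,0.24],[0,0,0.36],[0,0,0.48],[0,0,0.6]]' --slide '[[0,0,0.0001],[0,0,0.0001],[0,0,0.0002],[0,0,0.0003],[0,0,0.0004]]' --gripper '[200,200,200,200,200]'

```text
t: 8.7
tcp_pos: [588.8, 148.4, 172.2]
orientation: [2.235, 2.207, -0.003]
force: [-6.5, -5.7, 5.9]
finger_gap: 31.7
```

```bash
python3 -c "
from h import *
st()"
```

```text
t 8.7 tcp [588.8 148.4 172.2] yaw -0.7 F [-6.5 -5.7  5.9] T [-1.1   1.23  0.09] gap 31.7 q6 [0.19 0.2 ]
```

Request:
servo_tool --dr '[[0,0,0.12],[0,0,0.24],[0,0,0.36],[0,0,0.48],[0,0,0.6]]' --slide '[[-0.0003,-0.0003,0.0],[-0.0007,-0.0008,0.0],[-0.0007,-0.0008,0.0001],[-0.0007,-0.0008,0.0002],[-0.0007,-0.0008,0.0003]]' --gripper '[200,200,200,200,200]'

```text
t: 9.2
tcp_pos: [588.3, 148.4, 171.8]
orientation: [2.788, 1.449, -0.001]
force: [-3.0, 0.7, 3.5]
finger_gap: 31.8
```

```bash
python3 -c "
from h import *
st()"
```

```text
t 9.2 tcp [588.3 148.4 171.8] yaw -35.1 F [-3.   0.7  3.5] T [-0.07  0.74  0.03] gap 31.8 q6 [0.19 0.8 ]
```

Request:
servo_tool --dr '[[0,0,0.1],[0,0,0.2],[0,0,0.3],[0,0,0.4],[0,0,0.5]]' --slide '[[0,0,0.0001],[0,0,0.0001],[0,0,0.0002],[0,0,0.0003],[0,0,0.0003]]' --gripper '[200,200,200,200,200]'

```text
t: 9.7
tcp_pos: [588.0, 148.7, 171.5]
orientation: [-3.059, -0.715, 0.002]
force: [-4.5, 2.0, 3.6]
finger_gap: 32.0
```

```bash
python3 -c "
from h import *
st()"
```

```text
t 9.7 tcp [588.  148.7 171.5] yaw -63.7 F [-4.5  2.   3.6] T [0.24 1.09 0.04] gap 32.0 q6 [0.19 1.3 ]
```

Request:
servo_tool --dr '[[0,0,0.08],[0,0,0.16],[0,0,0.24],[0,0,0.32],[0,0,0.4]]' --slide '[[0,0,0.0001],[0,0,0.0001],[0,0,0.0002],[0,0,0.0002],[0,0,0.0003]]' --gripper '[200,200,200,200,200]'

```text
t: 10.2
tcp_pos: [587.9, 149.0, 171.2]
orientation: [-3.14, -0.095, 0.002]
force: [-6.0, 3.7, 4.7]
finger_gap: 31.7
```

```bash
python3 -c "
from h import *
st()"
```

```text
t 10.2 tcp [587.9 149.  171.2] yaw -86.5 F [-6.   3.7  4.7] T [0.6  1.25 0.06] gap 31.7 q6 [0.19 1.7 ]
```

Request:
servo_tool --dr '[[0,0,0.08],[0,0,0.16],[0,0,0.24],[0,0,0.32],[0,0,0.4]]' --slide '[[-0.0004,-0.0003,0.0],[-0.0008,-0.0005,0.0],[-0.0008,-0.0005,0.0001],[-0.0008,-0.0005,0.0002],[-0.0008,-0.0005,0.0002]]' --gripper '[200,200,200,200,200]'

```text
t: 10.7
tcp_pos: [587.8, 149.3, 171.1]
orientation: [-3.096, 0.531, -0.001]
force: [1.5, 4.2, 1.9]
finger_gap: 31.7
```

```bash
python3 -c "
from h import *
st()"
```

```text
t 10.7 tcp [587.8 149.3 171.1] yaw -109.5 F [1.5 4.2 1.9] T [ 0.64 -0.06  0.02] gap 31.7 q6 [0.19 2.1 ]
```

Request:
servo_tool --dr '[[0,0,0.08],[0,0,0.16],[0,0,0.24],[0,0,0.32],[0,0,0.36]]' --slide '[[0,0,0.0],[0,0,0.0001],[0,0,0.0001],[0,0,0.0002],[0,0,0.0002]]' --gripper '[200,200,200,200,200]'

```text
t: 11.2
tcp_pos: [587.5, 149.8, 170.9]
orientation: [-2.951, 1.074, 0.0]
force: [-3.6, 8.5, 3.2]
finger_gap: 32.4
```

```bash
python3 -c "
from h import *
st()"
```

```text
t 11.2 tcp [587.5 149.8 170.9] yaw -130.0 F [-3.6  8.5  3.2] T [1.5  0.79 0.99] gap 32.4 q6 [0.19 2.46]
```

Request:
servo_tool --dr '[[0,0,0],[0,0,0],[0,0,0],[0,0,0],[0,0,0]]' --slide '[[0,0,0],[0,0,0],[0,0,0],[0,0,0],[0,0,0]]' --gripper '[150,120,90,90,90]'

```text
t: 11.7
tcp_pos: [587.6, 148.9, 170.5]
orientation: [2.953, -1.072, -0.0]
force: [0.6, 0.0, 0.3]
finger_gap: 60.8
```

Request:
servo_tool --dr '[[0,0,0],[0,0,0],[0,0,0],[0,0,-0.1],[0,0,-0.2]]' --slide '[[0,0,-0.03],[0,0,-0.06],[0,0,-0.09],[0,0,-0.11],[0,0,-0.11]]' --gripper '[90,90,90,90,90]'

```text
t: 12.2
tcp_pos: [588.3, 149.1, 283.9]
orientation: [-3.045, 0.766, -0.007]
force: [-0.1, -0.2, -1.1]
finger_gap: 60.7
```

```bash
python3 -c "
from h import *
st()
for n,(u0,u1,v0,v1) in [('top',(400,435,185,235)),('scene',(215,260,135,195))]:
    p,d=load(n); q=p[v0:v1,u0:u1].astype(int)
    for nm,m in [('red',(q[...,0]>110)&(q[...,1]<60)&(q[...,2]<60)),('blue',(q[...,2]>q[...,0]+40)&(q[...,2]>80))]:
        v,u=np.nonzero(m); u=u+u0;v=v+v0
        if len(u): print(n,nm,len(u),u.mean(),v.mean(),atz(n,u.mean(),v.mean(),128 if nm=='red' else 105))
to(556.3,-374.5,265,-90)
"
```

```text
t 12.2 tcp [588.3 149.1 283.9] yaw -118.2 F [-0.1 -0.2 -1.1] T [ 0.05  0.11 -0.02] gap 60.7 q6 [0.19 2.25]
top red 15 418.06666666666666 193.66666666666666 [ 557.09308327 -375.24159234  128.        ]
top blue 10 418.2 217.0 [ 482.7002338  -378.37003088  105.        ]
scene red 3 223.66666666666666 152.33333333333334 [ 560.73384834 -376.25919119  128.        ]
scene blue 27 240.62962962962962 142.22222222222223 [ 491.01226288 -374.81937515  105.        ]
slide [0.2194 0.4765 0.0183] dr [-0.002  -0.0045 -0.4927]
```

Request:
servo_tool --dr '[[0,0,-0.1],[0,0,-0.2],[0,0,-0.3],[0,0,-0.4],[0,0,-0.493]]' --slide '[[0.02,0.043,0],[0.04,0.086,0],[0.06,0.129,0],[0.08,0.172,0],[0.1,0.215,0]]' --gripper '[90,90,90,90,90]'

```text
t: 12.7
tcp_pos: [572.6, -89.5, 280.7]
orientation: [3.141, 0.001, 0.0]
force: [-0.1, 0.4, -0.9]
finger_gap: 60.5
```

```bash
python3 -c "
from h import *
st(); to(557,-375,265,-90)"
```

```text
t 12.7 tcp [572.6 -89.5 280.7] yaw -90.0 F [-0.1  0.4 -0.9] T [-0.02  0.12  0.03] gap 60.5 q6 [-0.22  1.35]
slide [-0.0158  0.2855  0.0157] dr [ 0.0001 -0.0002  0.0007]
```

Request:
servo_tool --dr '[[0,0,0],[0,0,0],[0,0,0],[0,0,0],[0,0,0]]' --slide '[[-0.003,0.047,0],[-0.006,0.094,0],[-0.009,0.141,0],[-0.012,0.188,0],[-0.014,0.235,0.01]]' --gripper '[90,90,90,90,90]'

```text
t: 13.2
tcp_pos: [558.0, -324.8, 271.8]
orientation: [3.14, -0.006, 0.003]
force: [0.3, 1.0, 0.2]
finger_gap: 60.8
```

```bash
python3 -c "
from h import *
st(); to(557,-375,200,-90)
grab('top');grab('scene')
def c(n,P,k,s):
    p,_=load(n); u,v=np.int32(proj(n,P)); print(n,u-k,v-k); return cv2.resize(p[v-k:v+k,u-k:u+k,::-1],(s,s),interpolation=cv2.INTER_CUBIC)
a=np.hstack([c('top',(557,33.5,70),18,300),c('scene',(557,33.5,70),18,300)])
b=np.hstack([c('scene',(590,149.5,185),18,300),c('scene',(540,-375,80),25,300)])
cv2.imwrite('pics/F.png',np.vstack([a,b]))
"
```

```text
t 13.2 tcp [ 558.  -324.8  271.8] yaw -90.2 F [0.3 1.  0.2] T [ 0.04  0.14 -0.02] gap 60.8 q6 [-0.58  0.99]
slide [-0.001   0.0501  0.0719] dr [ 0.0014 -0.002  -0.0037]
top 276 179
scene 331 213
scene 369 222
scene 206 133
```

View pics/F.png

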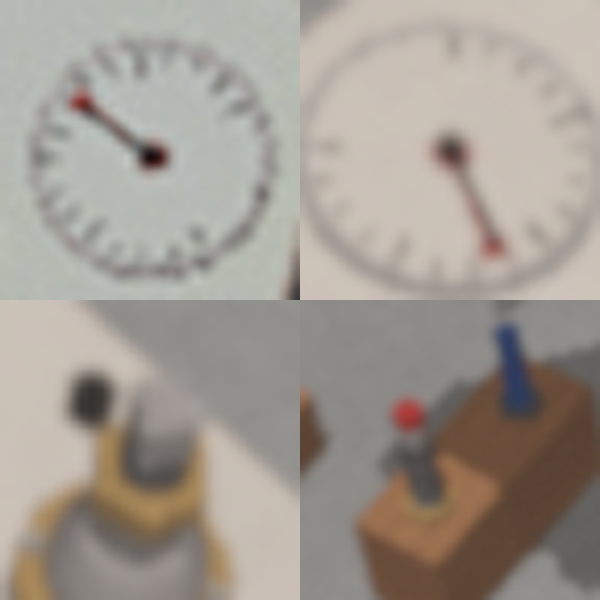

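```bash
python3 -c "
from h import *
print('cap',atz('scene',223.6,151.4,130),'collar',atz('scene',227.25,166.2,65))
for n,bx in [('top',(243,275,168,205)),('scene',(370,402,222,265))]:
    c=cloud(n,*bx); col=c[:,5:]; r=np.hypot(c[:,0]-590,c[:,1]-149.5)
    b=c[(col[:,0]>1.3*col[:,2])&(r<16)&(c[:,2]>168)&(c[:,2]<187)]; print(n,len(b),np.median(b[:,2]),b[:,2].max())
    g=c[(r<22)&(c[:,2]>205)]; print('head z',np.median(g[:,2]))
"
```

```text
cap [ 559.34314275 -377.22991801  130.        ] collar [ 559.84663679 -376.21391487   65.        ]
top 40 176.93064560206017 185.99562717346225
head z 212.11199309105598
scene 79 177.2490584826562 186.5395956429818
head z 211.45386961652196
```

Request:
servo_tool --dr '[[0,0,0],[0,0,0],[0,0,0],[0,0,0],[0,0,0]]' --slide '[[0,0.03,0],[0.0003,0.051,0.02],[0.0003,0.051,0.06],[0.0003,0.051,0.1],[0.0003,0.051,0.13]]' --gripper '[90,90,90,90,90]'

```text
t: 13.8
tcp_pos: [557.9, -372.7, 138.0]
orientation: [-3.14, 0.005, 0.003]
force: [1.6, -0.3, -0.0]
finger_gap: 60.9
```

```bash
python3 -c "
from h import *
st(); to(558.3,-375.8,97,-90)"
```

```text
t 13.8 tcp [ 557.9 -372.7  138. ] yaw -90.2 F [ 1.6 -0.3 -0. ] T [-0.06  0.19 -0.01] gap 60.9 q6 [-0.64  0.93]
slide [0.0005 0.0031 0.041 ] dr [-0.0013  0.0017 -0.0034]
```

Request:
servo_tool --dr '[[0,0,0],[0,0,0],[0,0,0],[0,0,0],[0,0,0]]' --slide '[[0,0.002,0.02],[0.0003,0.002,0.035],[0.0003,0.002,0.041],[0.0003,0.002,0.041],[0.0003,0.002,0.041]]' --gripper '[90,90,100,140,160]' --grip_force 4

```text
t: 14.3
tcp_pos: [559.1, -375.7, 100.8]
orientation: [3.141, -0.005, 0.002]
force: [0.5, -0.7, 0.6]
finger_gap: 44.7
```

Request:
servo_tool --dr '[[0,0,0],[0,0,0],[0,0,0],[0,0,0],[0,0,0]]' --slide '[[0,0,0],[0,0,0],[0,0,0],[0,0,0],[0,0,0]]' --gripper '[180,195,205,215,225]'

```text
t: 14.8
tcp_pos: [558.8, -375.7, 99.9]
orientation: [3.141, -0.006, 0.001]
force: [-0.1, -0.4, 2.7]
finger_gap: 15.8
```

```bash
python3 -c "
from h import *
st(); to(558.3,-375.8,97,-90)"
```

```text
t 14.8 tcp [ 558.8 -375.7   99.9] yaw -90.2 F [-0.1 -0.4  2.7] T [-0.07  0.2   0.07] gap 15.8 q6 [-0.65  0.93]
slide [-0.0005  0.0001  0.0029] dr [ 0.0003 -0.0004 -0.0036]
```

Request:
servo_tool --dr '[[0,0,0],[0,0,0],[0,0,0],[0,0,0],[0,0,0]]' --slide '[[0,0,0],[0,0,0],[0,0,0],[0,0,-0.02],[0,0,-0.045]]' --gripper '[235,235,235,235,235]' --grip_force 50

```text
t: 15.3
tcp_pos: [558.0, -374.9, 143.2]
orientation: [-3.139, 0.005, 0.005]
force: [1.2, -0.4, -2.2]
finger_gap: 15.5
```

```bash
python3 -c "
from h import *
st(); to(543,-146.7,150,-90)"
```

```text
t 15.3 tcp [ 558.  -374.9  143.2] yaw -90.2 F [ 1.2 -0.4 -2.2] T [-0.02  0.11 -0.04] gap 15.5 q6 [-0.65  0.93]
slide [-0.0158 -0.2282 -0.0062] dr [-0.0025  0.003  -0.0035]
```

Request:
servo_tool --dr '[[0,0,0],[0,0,0],[0,0,0],[0,0,0],[0,0,0]]' --slide '[[0,0,-0.03],[0,0,-0.045],[0,0,-0.045],[0,0,-0.045],[0,0,-0.045]]' --gripper '[235,235,235,235,235]'

```text
t: 15.8
tcp_pos: [558.2, -375.2, 187.5]
orientation: [-3.14, 0.005, 0.004]
force: [-0.2, -0.1, -2.4]
finger_gap: 15.4
```

```bash
python3 -c "
from h import *
st(); to(543,-146.7,150,-90)"
```

```text
t 15.8 tcp [ 558.2 -375.2  187.5] yaw -90.2 F [-0.2 -0.1 -2.4] T [-0.02  0.19 -0.01] gap 15.4 q6 [-0.65  0.93]
slide [-0.0159 -0.2284  0.0379] dr [-0.0017  0.0023 -0.0035]
```

Request:
servo_tool --dr '[[0,0,0],[0,0,0],[0,0,0],[0,0,0],[0,0,0]]' --slide '[[-0.003,-0.045,0],[-0.006,-0.09,0],[-0.01,-0.135,0],[-0.013,-0.18,0.01],[-0.016,-0.228,0.03]]' --gripper '[235,235,235,235,235]'

```text
t: 16.3
tcp_pos: [543.3, -147.8, 160.0]
orientation: [3.141, -0.006, 0.001]
force: [0.5, 0.3, -2.1]
finger_gap: 15.0
```

Request:
servo_tool --dr '[[0,0,0],[0,0,0],[0,0,0],[0,0,0],[0,0,0]]' --slide '[[0,0,0],[0,0,0.01],[0,0,0.02],[0,0,0.025],[0,0,0.025]]' --gripper '[235,235,235,235,235]'

```text
t: 16.8
tcp_pos: [543.1, -150.2, 134.1]
orientation: [-3.141, 0.008, 0.003]
force: [0.6, -0.2, -1.9]
finger_gap: 15.3
```

```bash
python3 -c "
from h import *
st(); to(543,-146.7,120,-90)
grab('top');grab('scene')
def c(n,P,k,s):
    p,_=load(n); u,v=np.int32(proj(n,P)); print(n,u-k,v-k); return cv2.resize(p[v-k:v+k,u-k:u+k,::-1],(s,s),interpolation=cv2.INTER_CUBIC)
cv2.imwrite('pics/G.png',np.hstack([c('top',(543,-146.7,60),25,400),c('scene',(543,-146.7,60),25,400)]))
for P in [(543,-146.7,23),(543,-146.7,47),(543,-146.7,120)]: print([proj(n,P) for n in('top','scene')])
"
```

```text
t 16.8 tcp [ 543.1 -150.2  134.1] yaw -90.3 F [ 0.6 -0.2 -1.9] T [-0.02  0.17 -0.02] gap 15.3 q6 [-0.33  1.24]
slide [-0.0001 -0.0035  0.0141] dr [-0.0006  0.0018 -0.0048]
top 321 176
scene 271 174
[array([345.5835933 , 202.84620368]), array([296.3601511 , 206.32856058])]
[array([346.15088148, 201.90574102]), array([296.12887798, 201.61598287])]
[array([348.01198449, 198.82049435]), array([295.37966261, 186.37400599])]
```

View pics/G.png

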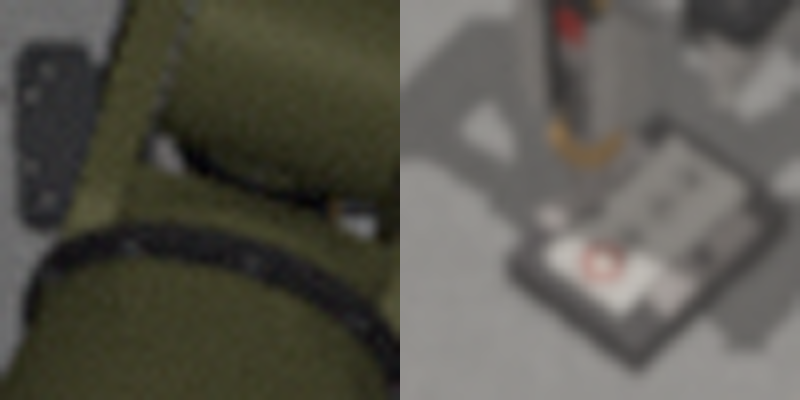

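```bash
python3 -c "
from h import *
u=lambda x,y:(271+(x-400+.5)/8-.5,174+(y+.5)/8-.5)
print('collar',atz('scene',*u(587,133),96.2),'field',atz('scene',*u(602,263),23))
print(proj('scene',(543.1,-150.2,96.2)))
p,_=load('scene'); q=p[174:224,271:321].astype(int); m=(q[...,0]>q[...,1]+25)&(q[...,0]<235)
for lo,hi in((28,38),):
    v,x=np.nonzero(m[lo:hi]); print('red ring px',len(v),x.mean()+271,v.mean()+lo+174, atz('scene',x.mean()+271,v.mean()+lo+174,23))
m=(q[...,0]>q[...,2]+40); v,x=np.nonzero(m[10:24]); v+=10
print('brass',sorted(zip(v+174,x+271)))
# predicted outline of collar (underside rim front / top rim)
for z in (96.2,101.2):
    P=np.array([proj('scene',(543.1+12.5*np.cos(t),-150.2+12.5*np.sin(t),z)) for t in np.linspace(0,6.28,40)]); print(P.min(0),P.max(0))
"
```

```text
collar [ 541.9121881  -153.04234995   96.2       ] field [ 544.16425787 -147.79523883   23.        ]
[294.55076055 190.95039161]
red ring px 6 295.0 207.0 [ 547.02131391 -148.64498766   23.        ]
brass [(np.int64(190), np.int64(290)), (np.int64(190), np.int64(291)), (np.int64(191), np.int64(290)), (np.int64(191), np.int64(291)), (np.int64(192), np.int64(291)), (np.int64(192), np.int64(292)), (np.int64(192), np.int64(296)), (np.int64(192), np.int64(297)), (np.int64(193), np.int64(292)), (np.int64(193), np.int64(293)), (np.int64(193), np.int64(294)), (np.int64(193), np.int64(295)), (np.int64(193), np.int64(296))]
[289.96111122 187.23266037] [299.12525382 194.70158099]
[289.89051071 186.16151536] [299.08422792 193.64306481]
```

Request:
servo_tool --dr '[[0,0,0],[0,0,0],[0,0,0],[0,0,0],[0,0,0]]' --slide '[[0,-0.0035,0.005],[0,-0.0035,0.01],[0,-0.0035,0.015],[0,-0.0035,0.017],[0,-0.0035,0.017]]' --gripper '[235,235,235,235,235]'

```text
t: 17.4
tcp_pos: [543.5, -145.9, 118.0]
orientation: [-3.141, 0.006, 0.001]
force: [-0.5, -0.6, -1.3]
finger_gap: 15.1
```

```bash
python3 -c "
from h import *
st()
grab('scene')
p,_=load('scene'); u,v=280,180
x=cv2.resize(p[v:v+40,u:u+40,::-1],(600,600),interpolation=cv2.INTER_CUBIC)
cv2.imwrite('pics/H.png',x)
"
```

```text
t 17.4 tcp [ 543.5 -145.9  118. ] yaw -90.2 F [-0.5 -0.6 -1.3] T [ 0.07  0.09 -0.03] gap 15.1 q6 [-0.33  1.25]
```

View pics/H.png

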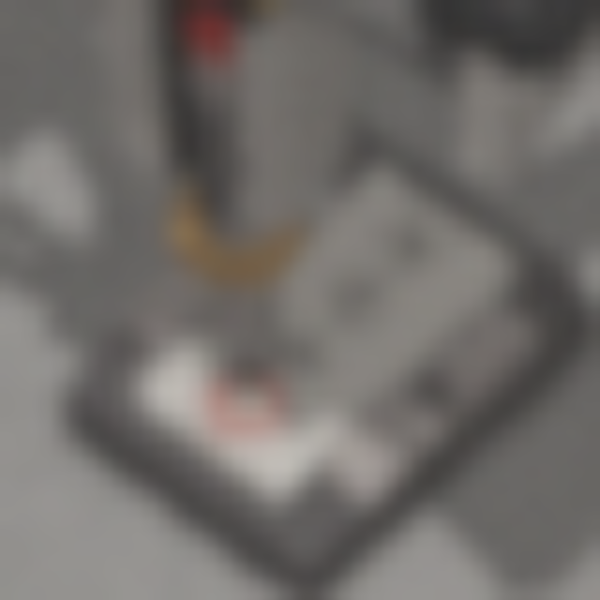

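```bash
python3 -c "
from h import *
np.set_printoptions(precision=2,suppress=True)
z0=118-37.9
P=np.array([proj('scene',(543.5+12.5*np.cos(t),-145.9+12.5*np.sin(t),z)) for z in(z0,z0+5) for t in np.linspace(0,6.28,60)]); print('collar pred l,r,bottom',P[:,0].min(),P[:,0].max(),P[:,1].max())
print('point pred',proj('scene',(543.5,-145.9,30.1)),'field pred for tcp xy',proj('scene',(543.5,-145.9,23)))
print('J',proj('scene',(544.5,-145.9,23))-proj('scene',(543.5,-145.9,23)),proj('scene',(543.5,-144.9,23))-proj('scene',(543.5,-145.9,23)))
p,_=load('scene'); q=p.astype(int)
print('sat of brass rows'); print((q[190:202,289:304,0]-q[190:202,289:304,2]))
print('ring R-G'); print((q[200:213,289:304,0]-q[200:213,289:304,1])); print('G');print(q[200:213,289:304,1])
"
```

```text
collar pred l,r,bottom 291.32313300564556 300.4770107297213 198.87798980809578
point pred [296.43 205.2 ] field pred for tcp xy [296.49 206.58]
J [-0.2   0.24] [0.29 0.16]
sat of brass rows
[[ 6  7  5  4  4  5  5  7  7  8  7  7  7  6  6]
 [ 6  6  7  9  5  4  5  6  7  8  8  7  6  6  5]
 [ 5  6 12 18 12  4  6  7  7  8  7  6  5  5  7]
 [ 4  8 21 30 20  6  5  7  7  8  8  7  6  7  7]
 [ 4 11 29 43 30 11  6  7  9 12 14 11  7  8  9]
 [ 5 12 34 51 39 20 12 13 17 25 27 18 10  9  8]
 [ 4 10 26 45 46 35 27 28 33 38 32 18 10  9  8]
 [ 4  6 15 30 41 43 41 43 42 38 24 13  9  8  8]
 [ 4  6  9 17 25 34 37 38 34 26 15  9  8  8  9]
 [ 6  8  7 10 12 16 17 19 18 13 10  9  8  8  7]
 [ 7  8  8  7  8  8  9  9  8  8  8  9  9  8  7]
 [ 8  8  9  7  7  8  7  8  7  7  8  8  8  7  8]]
ring R-G
[[ 4  5  5  4  5  4  6  5  4  4  3  4  4  3  3]
 [ 6  6  6  5  4  5  6  5  4  3  3  3  2  3  4]
 [ 5  6  5  4  4  4  4  4  4  3  3  3  3  3  3]
 [ 5  4  4  4  3  3  4  5  4  4  3  3  3  3  3]
 [ 4  4  5  4  5  8  9  7  9  8  5  3  3  4  4]
 [ 4  4  4  6 12 21 19 13 18 17  8  3  3  4  4]
 [ 4  4  4  8 18 31 24 14 17 23 11  
[... 422 characters left out ...]
0 118]
 [102 116 123 125 118 109 103 100  99 103 110 115 121 126 127]
 [102 126 146 153 140 119 103  95  97  98 103 107 119 128 131]
 [121 150 169 172 153 124  98  88  90 101 108 112 120 128 131]
 [140 170 182 179 159 127 106 100  99 106 117 124 128 131 132]
 [140 171 183 179 162 136 130 132 127 115 122 131 133 133 130]
 [121 150 168 173 164 146 146 148 144 130 130 139 146 144 131]
 [ 99 117 138 154 160 152 150 151 153 152 151 159 166 158 140]
 [ 85  94 106 125 144 155 165 170 173 176 176 176 172 161 152]
 [ 75  81  89 100 118 141 164 176 184 187 185 174 157 153 156]
 [ 77  74  79  86  96 113 136 158 176 183 176 151 130 136 149]
 [100  84  75  77  84  92 105 125 150 161 147 118 104 115 133]]
```

Request:
servo_tool --dr '[[0,0,0],[0,0,0],[0,0,0],[0,0,0],[0,0,0]]' --slide '[[0,0,0.002],[0,0,0.003],[0,0,0.003],[0,0,0.003],[0,0,0.003]]' --gripper '[240,240,240,240,240]' --grip_force 60

```text
t: 17.95
tcp_pos: [543.7, -145.9, 115.4]
orientation: [3.142, -0.006, 0.0]
force: [-0.3, 0.6, -2.1]
finger_gap: 14.8
```

```bash
python3 -c "
from h import *
st(); to(542.9,-147.1,112,-90)
"
```

```text
t 17.95 tcp [ 543.7 -145.9  115.4] yaw -90.2 F [-0.3  0.6 -2.1] T [-0.02  0.16 -0.01] gap 14.8 q6 [-0.33  1.25]
slide [-0.0008  0.0012  0.0034] dr [ 0.0001 -0.0001 -0.0035]
```

Request:
servo_tool --dr '[[0,0,0],[0,0,0],[0,0,0],[0,0,0],[0,0,0]]' --slide '[[-0.0008,0.0012,0.0],[-0.0008,0.0012,0.001],[-0.0008,0.0012,0.003],[-0.0008,0.0012,0.005],[-0.0008,0.0012,0.006]]' --gripper '[240,240,240,240,240]'

```text
t: 18.45
tcp_pos: [543.0, -147.2, 109.6]
orientation: [3.141, -0.006, 0.001]
force: [-1.1, 0.6, 4.9]
finger_gap: 14.9
```

```bash
python3 -c "
from h import *
st()
"
```

```text
t 18.45 tcp [ 543.  -147.2  109.6] yaw -90.2 F [-1.1  0.6  4.9] T [0.09 0.41 0.02] gap 14.9 q6 [-0.33  1.24]
```

Request:
servo_tool --dr '[[0,0,0],[0,0,0],[0,0,0],[0,0,0],[0,0,0]]' --slide '[[0,0,0.002],[0,0,0.004],[0,0,0.006],[0,0,0.0075],[0,0,0.0075]]' --gripper '[240,240,240,240,240]'

```text
t: 18.95
tcp_pos: [543.1, -147.2, 102.3]
orientation: [3.141, -0.006, 0.001]
force: [-0.5, 0.2, 3.8]
finger_gap: 15.3
```

```bash
python3 -c "
from h import *
st()
"
```

```text
t 18.95 tcp [ 543.1 -147.2  102.3] yaw -90.2 F [-0.5  0.2  3.8] T [ 0.16  0.39 -0.01] gap 15.3 q6 [-0.33  1.24]
```

Request:
servo_tool --dr '[[0,0,0],[0,0,0],[0,0,0]]' --slide '[[0,0,0.001],[0,0,0.002],[0,0,0.002]]' --gripper '[240,240,240]'

```text
t: 19.25
tcp_pos: [543.2, -147.2, 100.6]
orientation: [3.141, -0.005, 0.002]
force: [-0.9, 0.7, 9.1]
finger_gap: 15.2
```

```bash
python3 -c "
from h import *
st()
"
```

```text
t 19.25 tcp [ 543.2 -147.2  100.6] yaw -90.2 F [-0.9  0.7  9.1] T [ 0.2   0.66 -0.  ] gap 15.2 q6 [-0.33  1.24]
```

Request:
servo_tool --dr '[[0,0,0],[0,0,0],[0,0,0],[0,0,0],[0,0,0]]' --slide '[[0,0,-0.01],[0,0,-0.03],[0,0,-0.06],[0,0,-0.09],[0,0,-0.09]]' --gripper '[240,240,240,240,240]'

```text
t: 19.75
tcp_pos: [544.1, -147.5, 193.7]
orientation: [3.14, -0.005, 0.009]
force: [-0.7, -0.2, -2.0]
finger_gap: 15.1
```

```bash
python3 -c "
from h import *
st(); to(558.5,-375.6,190,-90.2)
"
```

```text
t 19.75 tcp [ 544.1 -147.5  193.7] yaw -90.2 F [-0.7 -0.2 -2. ] T [-0.01  0.1   0.02] gap 15.1 q6 [-0.33  1.24]
slide [0.0152 0.228  0.0042] dr [ 0.0019 -0.0056  0.    ]
```

Request:
servo_tool --dr '[[0,0,0],[0,0,0],[0,0,0],[0,0,0],[0,0,0]]' --slide '[[0.003,0.046,0],[0.006,0.092,0],[0.009,0.138,0],[0.012,0.184,0],[0.0152,0.228,0]]' --gripper '[240,240,240,240,240]'

```text
t: 20.25
tcp_pos: [556.6, -376.9, 188.2]
orientation: [-3.14, 0.006, 0.003]
force: [1.2, -0.4, -1.2]
finger_gap: 15.3
```

Request:
servo_tool --dr '[[0,0,0],[0,0,0],[0,0,0]]' --slide '[[0,0,0],[0,0,0],[0,0,0]]' --gripper '[240,240,240]'

```text
t: 20.55
tcp_pos: [557.2, -374.2, 189.0]
orientation: [-3.141, 0.004, 0.002]
force: [-0.2, 0.2, -2.9]
finger_gap: 15.4
```

```bash
python3 -c "
from h import *
st(); to(558.5,-375.6,150,-90.2)
"
```

```text
t 20.55 tcp [ 557.2 -374.2  189. ] yaw -90.2 F [-0.2  0.2 -2.9] T [-0.01  0.18  0.  ] gap 15.4 q6 [-0.65  0.93]
slide [0.0014 0.0014 0.039 ] dr [-0.001   0.0011  0.0006]
```

Correct, then lower to just above the hole (point ≈ 63).

Request:
servo_tool --dr '[[0,0,0],[0,0,0],[0,0,0],[0,0,0],[0,0,0]]' --slide '[[0.0014,0.0014,0.01],[0.0014,0.0014,0.02],[0.0014,0.0014,0.03],[0.0014,0.0014,0.034],[0.0014,0.0014,0.034]]' --gripper '[240,240,240,240,240]'

```text
t: 21.05
tcp_pos: [558.4, -376.3, 154.8]
orientation: [-3.141, 0.005, 0.002]
force: [-0.5, 0.0, -1.4]
finger_gap: 15.1
```

Request:
servo_tool --dr '[[0,0,0],[0,0,0]]' --slide '[[0,0,0],[0,0,0]]' --gripper '[240,240]'

```text
t: 21.25
tcp_pos: [558.8, -376.7, 156.4]
orientation: [3.141, -0.006, 0.001]
force: [0.8, 0.1, -1.9]
finger_gap: 15.3
```

```bash
python3 -c "
from h import *
st(); to(558.5,-375.6,100,-90.2)
"
```

```text
t 21.25 tcp [ 558.8 -376.7  156.4] yaw -90.2 F [ 0.8  0.1 -1.9] T [-0.04  0.14  0.02] gap 15.3 q6 [-0.65  0.93]
slide [-0.0003 -0.0012  0.0564] dr [ 0.0005 -0.0007 -0.0001]
```

Request:
servo_tool --dr '[[0,0,0],[0,0,0],[0,0,0],[0,0,0],[0,0,0]]' --slide '[[0,-0.0006,0.003],[0,-0.0006,0.006],[0,-0.0006,0.009],[0,-0.0006,0.009],[0,-0.0006,0.009]]' --gripper '[240,240,240,240,240]'

```text
t: 21.75
tcp_pos: [558.6, -376.0, 146.7]
orientation: [-3.141, 0.006, 0.0]
force: [-0.1, -0.7, -2.3]
finger_gap: 15.4
```

```bash
python3 -c "
from h import *
st(); to(558.5,-375.6,100,-90.2)
"
```

```text
t 21.75 tcp [ 558.6 -376.   146.7] yaw -90.2 F [-0.1 -0.7 -2.3] T [ 0.01  0.12 -0.05] gap 15.4 q6 [-0.65  0.93]
slide [-0.0001 -0.0004  0.0467] dr [-0.0001  0.0002 -0.0001]
```

Request:
servo_tool --dr '[[0,0,0],[0,0,0],[0,0,0],[0,0,0],[0,0,0]]' --slide '[[0,-0.0003,0.004],[0,-0.0003,0.008],[0,-0.0003,0.012],[0,-0.0003,0.016],[0,-0.0003,0.018]]' --gripper '[240,240,240,240,240]'

```text
t: 22.25
tcp_pos: [558.5, -375.6, 128.2]
orientation: [-3.141, 0.006, 0.001]
force: [-0.0, 0.9, -1.9]
finger_gap: 14.9
```

```bash
python3 -c "
from h import *
st(); to(558.5,-375.6,100,-90.2)
"
```

```text
t 22.25 tcp [ 558.5 -375.6  128.2] yaw -90.2 F [-0.   0.9 -1.9] T [ 0.01  0.13 -0.02] gap 14.9 q6 [-0.65  0.93]
slide [0.0001 0.     0.0282] dr [-0.0004  0.0006 -0.    ]
```

Request:
servo_tool --dr '[[0,0,0],[0,0,0],[0,0,0],[0,0,0],[0,0,0]]' --slide '[[0,0,0.006],[0,0,0.012],[0,0,0.018],[0,0,0.023],[0,0,0.026]]' --gripper '[240,240,240,240,240]'

```text
t: 22.75
tcp_pos: [558.5, -375.6, 102.1]
orientation: [-3.141, 0.006, 0.001]
force: [-0.6, -0.2, -1.4]
finger_gap: 15.3
```

```bash
python3 -c "
from h import *
st(); to(558.5,-375.6,100,-90.2)
"
```

```text
t 22.75 tcp [ 558.5 -375.6  102.1] yaw -90.2 F [-0.6 -0.2 -1.4] T [-0.01  0.18  0.03] gap 15.3 q6 [-0.65  0.93]
slide [0.     0.     0.0021] dr [-0.0004  0.0005 -0.0001]
```

Request:
servo_tool --dr '[[0,0,0],[0,0,0],[0,0,0],[0,0,0]]' --slide '[[0,0,0.001],[0,0,0.002],[0,0,0.0025],[0,0,0.0025]]' --gripper '[240,240,240,240]'

```text
t: 23.15
tcp_pos: [558.6, -375.7, 100.5]
orientation: [3.141, -0.006, 0.0]
force: [0.6, 0.4, -1.7]
finger_gap: 15.2
```

```bash
python3 -c "
from h import *
st()
"
```

```text
t 23.15 tcp [ 558.6 -375.7  100.5] yaw -90.2 F [ 0.6  0.4 -1.7] T [ 0.    0.15 -0.02] gap 15.2 q6 [-0.65  0.93]
```

Request:
servo_tool --dr '[[0,0,0],[0,0,0],[0,0,0],[0,0,0]]' --slide '[[0,0,0.0005],[0,0,0.001],[0,0,0.0015],[0,0,0.0015]]' --gripper '[240,240,240,240]'

```text
t: 23.55
tcp_pos: [558.8, -375.8, 99.9]
orientation: [3.141, -0.006, 0.001]
force: [-2.6, 2.1, 6.3]
finger_gap: 14.7
```

```bash
python3 -c "
from h import *
st()
"
```

```text
t 23.55 tcp [ 558.8 -375.8   99.9] yaw -90.2 F [-2.6  2.1  6.3] T [ 0.43  0.72 -0.01] gap 14.7 q6 [-0.65  0.93]
```

Request:
servo_tool --dr '[[0,0,0],[0,0,0],[0,0,0],[0,0,0],[0,0,0]]' --slide '[[0,0,-0.0005],[0,0,-0.0005],[0,0,-0.0005],[0,0,-0.0005],[0,0,-0.0005]]' --gripper '[205,195,180,150,110]'

```text
t: 24.05
tcp_pos: [558.6, -375.7, 99.2]
orientation: [-3.142, 0.006, 0.0]
force: [-0.3, 0.3, 0.1]
finger_gap: 40.3
```

Request:
servo_tool --dr '[[0,0,0],[0,0,0],[0,0,0],[0,0,0],[0,0,0]]' --slide '[[0,0,0],[0,0,-0.01],[0,0,-0.04],[0,0,-0.08],[0,0,-0.12]]' --gripper '[90,90,90,90,90]'

```text
t: 24.55
tcp_pos: [558.4, -375.5, 221.5]
orientation: [3.142, -0.006, 0.0]
force: [0.1, -0.4, 1.1]
finger_gap: 61.0
```

Request:
servo_tool --dr '[[0,0,0],[0,0,0],[0,0,0],[0,0,0],[0,0,0]]' --slide '[[-0.03,0,-0.02],[-0.07,0,-0.04],[-0.11,0,-0.04],[-0.13,0,-0.04],[-0.13,0,-0.04]]' --gripper '[90,90,90,90,90]'

```text
t: 25.05
tcp_pos: [426.9, -375.5, 261.0]
orientation: [3.14, -0.008, 0.002]
force: [0.6, 0.2, 0.7]
finger_gap: 60.9
```

```bash
python3 -c "
from h import *
st()
grab('top');grab('scene')
def c(n,P,k,s):
    p,_=load(n); u,v=np.int32(proj(n,P)); print(n,u-k,v-k); return cv2.resize(p[v-k:v+k,u-k:u+k,::-1],(s,s),interpolation=cv2.INTER_CUBIC)
a=np.hstack([c('top',(557,33.5,70),18,300),c('scene',(543,-147,23),18,300)])
b=np.hstack([c('scene',(590,149.5,185),18,300),c('scene',(540,-375,80),25,300)])
cv2.imwrite('pics/I.png',np.vstack([a,b]))
"
```

```text
t 25.05 tcp [ 426.9 -375.5  261. ] yaw -90.3 F [0.6 0.2 0.7] T [-0.03  0.12  0.  ] gap 60.9 q6 [-0.79  0.79]
top 276 179
scene 278 188
scene 369 222
scene 206 133
```

View pics/I.png

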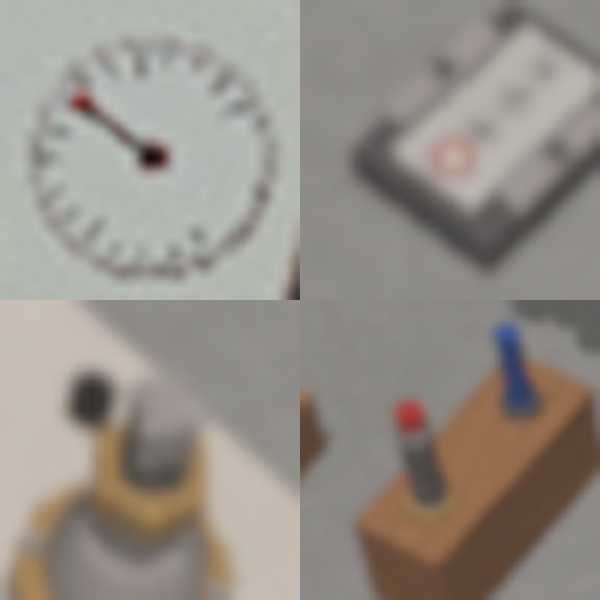

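```bash
python3 -c "
from h import *
print(robot.hand_in()); st()"
```

```text
the job is handed in; nothing more can be done
None
the job is handed in; nothing more can be done
```

The regulator is set and locked, the free field is punched, and the punch is back in its rack. I handed the job in at about 25 s of the 72 s. I have no verdict.

**What I did**
- **Screw:** I turned the adjusting screw about 1.39 rad clockwise. The black needle then lay over the red set hand.
- **Jam nut:** I ran it down about 4.27 rad in a single grasp, until the wrist torque jumped from about 0.05 to 1.0 Nm at the stop.
- **Punch:** I took the red-capped punch from the larger brown rack and pressed it upright on the free field. I then stood it back in the same hole and moved the arm clear.

**Last checks**
- **Needle:** the last view, from the top camera, shows it over the red hand. An earlier check after tightening the nut showed the same in both cameras.
- **Nut:** its top measured 177.0 to 177.2 mm above the bench, where 177 mm means seated on the neck.
- **Snap:** the force fell to about 6 N after about 9 mm of travel, then rose to about 11 N at the stop. The punch had not slipped in the grip, because its collar touched the rack at the same height as when I picked it up (99.9 mm).
- **Punch in rack:** it stands upright with its collar on the rack, and the pin punch looks unmoved.

**Uncertain or not confirmed**
- **Camera agreement:** the two cameras differed by 2 to 4 mm in y. I corrected for this with contact forces and a close look at the point over the ring, so the punch should be within about 1 to 1.5 mm of the field's middle.
- **Punch mark:** no new mark shows in the last picture of the field, so the snap rests on the force and travel readings alone.
- **Other bystanders:** I did not measure their positions at the end. I noticed no unexpected contact.

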